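# Draw a split casting mould shut with its over-centre latch

### The job

Close the split specimen mould: gently slide its loose half along the rails until you feel it press lightly on the rubber seal of the fixed half, then hook the latch claw fully over the keeper on the loose half. Swing the latch lever over centre until it lies fully flat, so that the claw holds the halves clamped; do not push hard on anything, leave the things around the mould where they are, and let go.

Things in the scene. Friction and masses are not known exactly. Their poses are not given: they have to be found in the camera images.
- mould: Fixed steel base plate, 245x124x10 mm. Origin on the table under the fixed half's mating face; x along the rails from fixed to loose half, y across, z up. Plate spans x -105..140, y -62..62. Two lipped rails (|y| 44.5..58, x 3..125, top z 27.5 with screws) let the loose half only slide along x, about 1.5 mm play; 2 pins at x 131 stop it.
- fixed_half: Fixed aluminium half with its seal, 80x84x40 mm, same origin and axes as the mould: spans x -80..0, top at z 50 mm. On its mating face (x 0) a black rubber seal stands proud by 4 to 8 mm: how much is not measured, feel it. It gives from about 4 N, then 1 mm per 4 N, travel 7.8 mm.
- loose_half: Sliding aluminium half, 80x84x40 mm, about 0.5 kg, friction a few N. Origin: middle of its underside, 10 mm above the table; axes as the mould. Mating face at its x -40, flat outer end at x +40, top at z 40 mm. Starts 18 to 40 mm short of the seal. Push it at the outer end towards -x, gently: fingers under 20 N.
- keeper (a point): Point on the outer (+x) face of the keeper, a steel upstand 22 mm wide, 6 mm thick on top of the loose half, at its x +16, z +47 mm; axes as the loose half. The keeper's top is 4.5 mm above this point, 11.5 mm above the half's top; it leans 12 degrees towards +x, so that it undercuts the lip.
- lever (a joint): Angle a of the latch lever (rad) about a pin along y at mould x -22, z 57 mm. 0: handle flat over the fixed half, pointing to -x, at its stop; 1.57 upright; up to 2.4. Starts 1.35 to 1.7, stays where left. Claw pins at mould x = -22 - 14 cos(a-0.3), z = 57 + 14 sin(a-0.3) mm. With the claw hooked, dead centre is near 0.3; below it the lever snaps to 0.
- handle_pad (a point): Point on the pushing face of the lever's handle, a steel plate 24 mm wide, 4 mm thick, reaching 71 mm from the lever's pin. 56 mm from the pin along the handle, 5 mm off its line. Axes: -x along the handle, +z out of the pushing face (up when it lies flat). Push there: up to about 8 N needed, keep under 25 N.
- claw (a joint): Angle of the claw about its pins on the lever (rad), grows as the claw is lifted. The claw points up from the mould's +x by (claw - lever + 0.044) rad: at the start 0.35 to 0.8, held by friction; below about 0.2 it sinks by itself. If hooked but slack it can ride up as the lever turns, so first draw it back taut; the lever then keeps it so.
- claw_lip (a point): Middle of the inner face of the claw's down-turned lip, 93 mm from the claw's pins; axes as the claw (x from pins to lip, z up). The lip is 30 mm wide, 4 mm thick, reaches 4.5 mm below this point; a plate 6 mm above it passes over the keeper. Hooked: this point on the outer side of the keeper, about level with keeper.
- claw_tab (a point): Centre of the claw's upright pull tab: 15 mm wide (along mould y), 5 mm thick, 30 mm tall, top 11 mm above this point, which is 27.5 mm above the lip point and 3 mm nearer the pins (claw axes). Can be pinched across its width from above; it may turn in the fingers. Moving it in the mould's x-z plane swings claw and lever.
- vial: Small glass vial with black cap, 25 x 25 x 54 mm, stands near the mould; a bystander. Origin at the centre of its underside.
- tweezers: Steel tweezers, 16 x 120 x 9 mm, lying near the mould; a bystander. Origin at the centre of the underside.
- crucible: White crucible, 48 mm wide, 38 mm high, near the mould; a bystander. Origin at the centre of its underside.
- beaker: Small clear beaker, 53 mm wide, 66 mm high, near the mould; a bystander. Origin at the centre of its underside.
There are look-alikes about, which are no part of the job. Leave any turquoise look-alike of the loose_half alone.

How it is judged:
On the way, in this order (a step that is already met when the one before it is completed fails the run):
1. the loose half is pressed lightly on the seal (more than 2 N), with the lever still up (contact force between loose_half and fixed_half above 2 N and value of joint lever above 0.8 rad), for 0.1 s.
2. the claw is hooked over the keeper while the lever is still up (x of claw_lip in the frame of keeper between -0.004 and 0.01 m and z of claw_lip in the frame of keeper below 0.005 m and value of joint lever above 0.8 rad), for 0.2 s.
At the end, for the whole second after the job is handed in: The lever lies flat (under 0.06 rad), the claw's lip is behind the keeper (lip point 4 mm inside to 10 mm outside the keeper point along the rails and at most 5 mm above it), the loose half is clamped on the seal with more than 8 N and everything is at rest (x of claw_lip in the frame of keeper between -0.004 and 0.01 m and z of claw_lip in the frame of keeper below 0.005 m and value of joint lever below 0.06 rad and contact force between loose_half and fixed_half above 8 N and linear speed of loose_half below 0.01 m/s); the robot touches nothing.
It fails at once if the fingers push the loose half with more than 20 N (contact force between the fingers and loose_half above 20 N).
It fails at once if the fingers push with more than 35 N on the latch or base once the lever is below 0.8 rad (contact force between the fingers and mould above 35 N and value of joint lever below 0.8 rad).
It fails at once if a bystander (vial, tweezers, crucible, beaker) is moved more than 30 mm (distance of any of vial, tweezers, crucible, beaker from where it was at the start of the episode above 0.03 m).
It also fails if it takes over 72 s, if anything falls off the work surface, if the arm or the gripper's body presses on something with over 40 N, if the wrist force passes 120 N, or if a joint passes its speed limit or range.

### The arm

A 6-joint arm with a two-finger parallel gripper is mounted at the origin on a cart in front of the work surface, level with it; the furniture and walls round the work are solid. World frame = base frame: x ahead of the robot, y to its left, z up, the work surface at z = 0. Lengths are in m, angles in rad, forces in N, time in s.
With the tool pointing down it reaches from about 0.375 to 0.975 m from the base axis. Payload 3.8 kg.
Tool frame: the origin (TCP) lies on the centre line of the jaws, within the pads' length; the fingertips stand 22 mm ahead of it and the grasp point (between the pads) lies 3 mm ahead of it; x points along the fingers, y is the direction in which the jaws open and shut, and the axes are right-handed (so a half turn about x gives the same grasp; the last joint's range is limited). The gripper opens to 85 mm and grips with 20 to 120 N. Pads are 22 mm wide; open, the fingers measure 114 mm over their backs; the gripper's body (76 mm by 85 mm) begins 54 mm behind the grasp point. The pads swing forward as they close: fully open they stand 13 mm farther back than shut.
Start: joints at [-1.15, 0.264, 1.604, -0, 1.274, -0.037], TCP at [0.298, -0.605, 0.253] pointing down, gripper open.
Joint ranges: [-2.63, 2.63], [-0.94, 2.18], [0.31, 2.57], [-1.31, 4.45], [0, 2.66], [-2.55, 2.55]. Speed limits (rad/s): [2.57, 2.57, 3.14, 3.14, 3.14, 3.14].

### API

Orientations are given as a rotation vector (axis times angle).
In Python, from workcell import monitor, eyes, finish_job gives the robot as it stands. The module is installed in compiled form; this text tells all that it offers.
- The arm moves only by the tool play_rows, never from a script. Its argument "deltas" is a list of rows, each an object of numbers: "wx", "wy", "wz": the turn, a rotation vector about the world's x, y, z in degrees; "x", "y", "z": the shift along the world's x, y, z in mm; "fingers": the closure, from -1 (fully open) to 1 (shut), so that 0 is half open. A call has 1 to 20 rows; each row is the pose to reach, as a shift and turn from the pose commanded when the call began; what a row does not reach only later rows make up. A row lasts 1/8 s, in which the tool goes at most 62.5 mm and 10.7 degrees, less where a joint would pass 70% of its speed; a pose out of reach is approached as far as the arm can. A call with a gripper value outside its range is refused whole. The fingers move at their own pace and stop on an object; "grip_force" is the grip in N (left out, the last holds). Time passes only in rows, so rows that repeat a pose let the fingers close. It gives the time, the measured TCP pose, the force and the opening at its end, in the units of the state.
- monitor.read_state(): the state, without advancing time (a new reading comes with each control period).
- eyes.read_camera(name): name is "scene" or "top" or "wrist"; returns a dict with "frame" (420x560x3 uint8, red, green, blue), "depth" (420x560 float32, m along the optical axis (not along the pixel's ray), 0 where there is no reading), "K" (3x3 intrinsics, pixels), "k1" (the pictures are not rectified: a ray, as slopes to the right and down, at radius r is drawn at 1 + k1 r^2 times it, then the intrinsics apply), "view" (4x4, takes a point from world to camera coordinates); the wrist camera has in their place "tool_from_camera" (4x4, takes a point from camera to tool coordinates, whose origin is the TCP and whose axes are the tool frame's). Camera axes: x right, y down, z forward; pixel columns grow to the right and rows downward; lengths in m; the calibration is good to about 2 mm. A picture is of the moment at which its call begins: read the wrist's pose just before it.
- finish_job(): hands the job in, once; it reports no verdict.
The state is a dict: "time": time; "q": joint angles; "joint_vel": joint speeds; "joint_torque": joint torques, N m; "tool_pos": TCP position; "tcp_rot": TCP orientation; "wrist_force": force on the tool from outside, world axes, zero at the start; "torque": the same for the moment, N m; "width": opening from 0.0 (shut) to 1.0 (fully open).
Only numpy, scipy, OpenCV 4.12 (cv2) and the standard library are available. Lean on these libraries where they do the work, as an engineer would, in place of code of your own. Each camera call takes 0.05 s, during which the arm holds its last target.

## Working session

There is one attempt and no reset: what is moved stays moved. The work goes in short steps, Python scripts to look and compute and a tool call to move; the robot and the scene stay as the last step left them, time stands still between calls to the robot, and variables do not carry over. Pictures are saved under pics/ and viewed, and the job is handed in when it is done.

Besides the shell and the picture viewer there is one more tool, called after ">>>" as name([rows], argument=value, ...), one row to a line, values as JSON. play_rows: Moves the arm, as the interface text tells. Its arguments: {"type":"object","properties":{"deltas":{"type":"array"},"grip_force":{"type":"number"}},"required":["deltas"]}

```bash
mkdir -p pics; cat > h.py <<'E'
import numpy as np, cv2
from workcell import monitor, eyes
def cam(n):
    s=monitor.read_state() if n=="wrist" else None
    c=eyes.read_camera(n)
    if n=="wrist":
        from scipy.spatial.transform import Rotation as R
        T=np.eye(4);T[:3,:3]=R.from_rotvec(s["tcp_rot"]).as_matrix();T[:3,3]=s["tool_pos"]
        c["wfc"]=T@c["tool_from_camera"]
    else: c["wfc"]=np.linalg.inv(c["view"])
    return c
def save(c,f,crop=None,scale=1):
    im=c["frame"][:,:,::-1]
    if crop: u0,v0,u1,v1=crop; im=im[v0:v1,u0:u1]
    if scale!=1: im=cv2.resize(im,None,fx=scale,fy=scale,interpolation=cv2.INTER_CUBIC)
    cv2.imwrite("pics/"+f,im)
def ray(c,uv):
    d=np.array([c["k1"],0,0,0,0],float)
    return cv2.undistortPoints(np.array(uv,float).reshape(-1,1,2),np.array(c["K"],float),d).reshape(-1,2)
def cloud(c):
    H,W=c["depth"].shape
    u,v=np.meshgrid(np.arange(W),np.arange(H))
    r=ray(c,np.stack([u,v],-1).reshape(-1,2))
    z=c["depth"].reshape(-1,1)
    P=np.hstack([r*z,z]); w=P@c["wfc"][:3,:3].T+c["wfc"][:3,3]
    w[z[:,0]<=0]=np.nan
    return w.reshape(H,W,3)
def proj(c,P):
    M=np.linalg.inv(c["wfc"]); p=np.atleast_2d(P)@M[:3,:3].T+M[:3,3]
    x=p[:,:2]/p[:,2:]; r2=(x**2).sum(1,keepdims=True)
    x=x*(1+c["k1"]*r2); K=np.array(c["K"])
    return x@K[:2,:2].T+K[:2,2]
E
cat > a.py <<'E'
from h import *
import pickle
print(monitor.read_state())
for n in ["scene","top"]:
    c=cam(n); save(c,n+"0.png"); pickle.dump(c,open(n+"0.pkl","wb")); print(n,c["K"],c["k1"],c["wfc"].round(3))
E
python3 a.py
```

```text
{'time': 0.0, 'q': array([-1.14997340e+00,  2.64768805e-01,  1.60541490e+00, -3.23404892e-06,
        1.27370998e+00, -3.69112438e-02]), 'joint_vel': array([ 4.98379926e-04,  1.16722164e-04, -3.47232983e-05,  5.28931961e-04,
        6.07276612e-04, -3.39303172e-04]), 'joint_torque': array([ 4.40649201e-04, -5.15112662e+01, -3.67313576e+01,  2.03910378e-05,
        1.30659464e-02,  8.64488641e-06]), 'tool_pos': array([ 0.29799608, -0.60487332,  0.25192935]), 'tcp_rot': array([ 1.96749754,  0.46071241, -1.96839071]), 'wrist_force': array([ 0.17866478,  0.2201522 , -1.32004075]), 'torque': array([-0.00188408,  0.02603451, -0.0147754 ]), 'width': 1.0012630524778745}
scene [[501.55204922   0.         281.68356723]
 [  0.         501.55204922 218.08482668]
 [  0.           0.           1.        ]] -0.018467479424522232 [[-0.569 -0.415  0.71  -0.144]
 [-0.822  0.265 -0.504  0.527]
 [ 0.02  -0.87  -0.492  0.553]
 [ 0.     0.     0.     1.   ]]
top [[522.76906862   0.         274.87634927]
 [  0.         522.76906862 216.77295782]
 [  0.           0.           1.        ]] 0.06539596827367943 [[-0.014 -0.98   0.198  0.327]
 [-1.     0.015  0.008  0.049]
 [-0.011 -0.198 -0.98   1.081]
 [ 0.     0.     0.     1.   ]]
```

View pics/scene0.png

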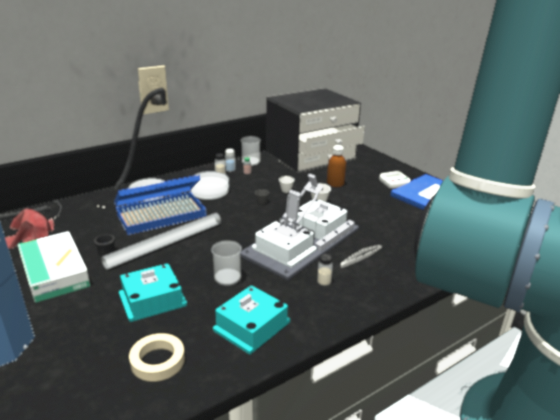

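View pics/top0.png

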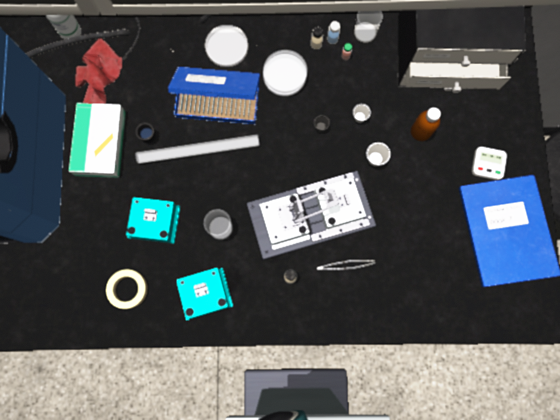

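The mould (dark plate, white halves) is at about (311,213) in top. The turquoise blocks at (153,219) and (205,293) are look-alikes, so I'll leave them alone. Enlarging the mould to confirm.

```bash
cat > b.py <<'E'
from h import *
import pickle
c=pickle.load(open("top0.pkl","rb")); save(c,"topcrop.png",(240,160,390,270),5)
w=cloud(c)
save(pickle.load(open("scene0.pkl","rb")),"scenecrop.png",(230,160,370,280),5)
for uv in [(249,203),(358,173),(374,223),(265,255),(218,224),(290,276),(319,268),(375,262),(377,153)]:
    print(uv,w[uv[1],uv[0]].round(3))
E
python3 b.py
```

```text
(249, 203) [0.574 0.112 0.01 ]
(358, 173) [ 0.636 -0.12   0.008]
(374, 223) [ 0.527 -0.148  0.012]
(265, 255) [0.463 0.079 0.011]
(218, 224) [0.531 0.177 0.003]
(290, 276) [0.416 0.029 0.052]
(319, 268) [ 0.435 -0.031  0.007]
(375, 262) [ 0.447 -0.147  0.001]
(377, 153) [ 0.682 -0.163  0.002]
```

View pics/topcrop.png

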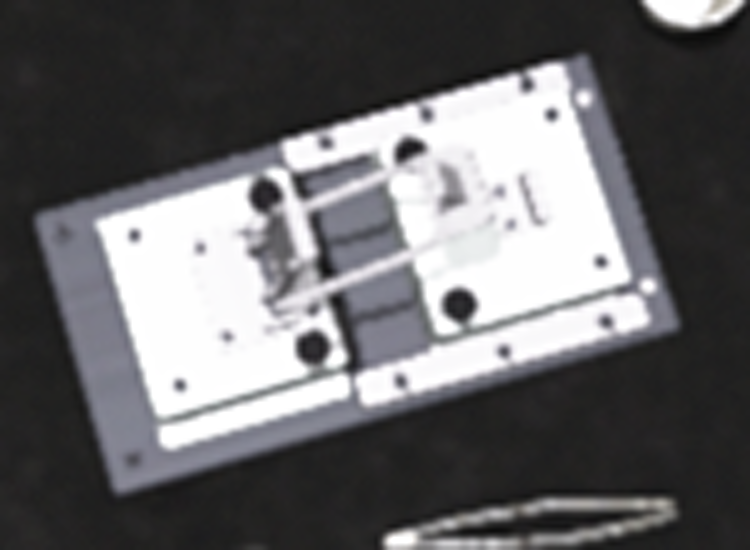

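View pics/scenecrop.png

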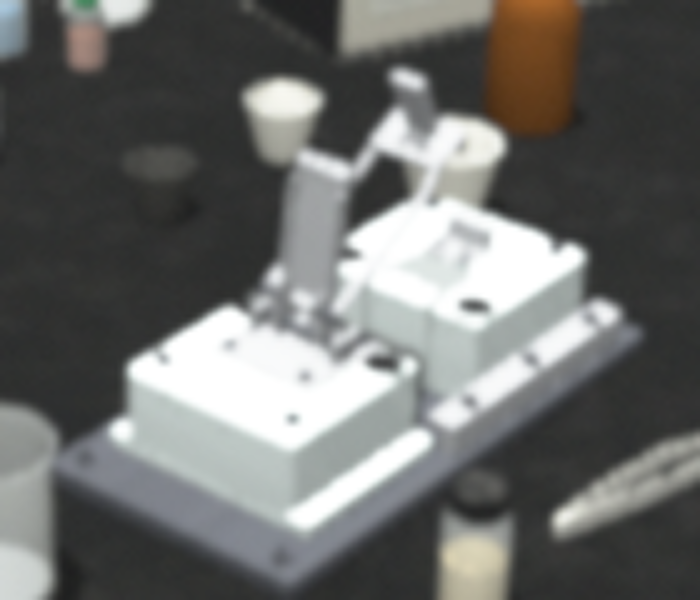

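```bash
cat > c.py <<'E'
from h import *
import pickle
c=pickle.load(open("top0.pkl","rb"))
def plane(c,uv,z):
    r=ray(c,uv); d=np.hstack([r,np.ones((len(r),1))])@c["wfc"][:3,:3].T; o=c["wfc"][:3,3]
    return o+d*((z-o[2])/d[:,2:])
cr=np.array([(37,213),(587,57),(680,327),(115,493)])/5+[240,160]-0.4
P=plane(c,cr,.01)[:,:2]; M=np.array([(-105,62),(140,62),(140,-62),(-105,-62)])/1000
a=M-M.mean(0);b=P-P.mean(0)
th=np.arctan2((a[:,0]*b[:,1]-a[:,1]*b[:,0]).sum(),(a*b).sum())
R=np.array([[np.cos(th),-np.sin(th)],[np.sin(th),np.cos(th)]])
t=P.mean(0)-R@M.mean(0)
print(np.degrees(th),t,(P-(M@R.T+t))*1000)
w=cloud(c); m=((w[...,:2]-t)@R)*1000; z=w[...,2]*1000
def at(x,y,zz): return np.array([*(R@np.array([x,y])/1000+t),zz/1000])
# z map bits
sel=(abs(m[...,0]+20)<130)&(abs(m[...,1])<62)
for k,(lo,hi) in {"top50":(44,56)}.items():
    s=sel&(z>lo)&(z<hi); print(k,s.sum(),np.percentile(m[s][:,0],[1,99]),np.percentile(m[s][:,1],[1,99]),np.median(z[s]))
s=(abs(m[...,0])<150)&(abs(m[...,1])<30)&(z>62)
for p in np.hstack([m[s],z[s][:,None]])[::6]: print(p.round(0),end=" ")
# loose half edges in crop: top corners
cr=np.array([(632,280),(440,340),(570,90),(97,220),(165,415),(348,365)])/5+[240,160]-.4
print((plane(c,cr,.05)[:,:2]-t)@R*1000)
s=(w[...,2]>.006)&(w[...,2]<.3)
E
python3 c.py
```

```text
-74.52606600088193 [ 5.44172092e-01 -2.92240412e-04] [[-0.17295889 -1.51722744]
 [-1.48403197  0.95146235]
 [ 1.0638435   0.76208803]
 [ 0.59314736 -0.19632295]]
top50 2650 [-79.55411411 108.44467555] [-41.00864381  41.68230253] 49.78535382996208
[ 54.  17. 121.] [ 54.  16. 118.] [ 49.  17. 113.] [ 59.  13. 117.] [ 46.  15. 115.] [ 57.  11. 118.] [ 41.  15. 112.] [ 51.  11. 116.] [ 31.  19. 102.] [ 40.  14. 111.] [ 48.   6. 130.] [ 61.   6. 116.] [ 33.  15. 104.] [ 42.   3. 143.] [ 56.   4. 120.] [24. 17. 99.] [ 40.   2. 142.] [ 54.   3. 121.] [18. 18. 96.] [ 37.   0. 143.] [ 51.   1. 125.] [88.  6. 62.] [20. 16. 94.] [ 45.  -2. 135.] [ 58.  -3. 123.] [11. 17. 89.] [ 39.  -5. 146.] [ 54.  -3. 121.] [ 1. 19. 86.] [ 39.   2. 108.] [ 46.  -7. 136.] [ 60.  -5. 113.] [ -9.  10. 126.] [ 40.  -1. 112.] [ 49.  -6. 120.] [ 60.  -9. 119.] [-11.   9. 127.] [ 41.  -3. 113.] [ 51.  -7. 115.] [-19.  13. 109.] [-10.   6. 126.] [ 46.  -7. 113.] [ 56. -11. 118.] [-18.  10. 112.] [ -9.   4. 128.] [ 48. -10. 116.] [ 59. -14. 116.] [-21.  12.  98.] [-13.   3. 127.] [ 44. -11. 115.] [ 54. -15. 120.] [-23.  17.  71.] [-16.   5. 112.] [ 39. -10. 109.] [ 51. -15. 117.] [-18.   9.  89.] [-11.  -2. 127.] [ 46. -16. 117.] [-19.   7.  89.] [-11.  -4. 129.] [ 43. -16. 111.] [-19.   6.  85.] [-12.  -5. 124.] [ 39. -16. 110.] [-19.   6.  79.] [-12.  -7. 124.] [ 35. -17. 108.] [-17.  -4. 110.] [ 27. -14.  98.] [-19.  -0.  87.] [-12. -11. 126.] [ 29. -18. 102.] [-15. -10. 118.] [ 24. -17.  96.] [ 11. -14.  93.] [-22.  -0.  62.] [  5. -14.  90.] [-20.  -5.  74.] [  4. -16.  91.] [-18. -11.  87.] [  2. -17.  86.] [-20. -10.  76.] [ -2. -18.  86.] [-22. -11.  73.] [ -6. -18.  82.] [-17. -15.  75.] [-27. -14.  76.] [-16. -18.  76.] [-149.   20.   64.] [-22. -20.  65.] [[118.10646802 -42.24008064]
 [ 37.0915471  -43.96518626]
 [118.66167146  39.91920226]
 [-81.1432484   42.16074254]
 [-76.97890577 -42.12720608]
 [ -1.1534921  -43.32203201]]
```

```bash
cat > d.py <<'E'
from h import *
from scipy.spatial.transform import Rotation as R
s=monitor.read_state(); print(s["time"]);Rm=R.from_rotvec(s["tcp_rot"]).as_matrix(); print(Rm.round(3))
c=cam("wrist"); print(c["tool_from_camera"].round(3),c["K"][0,0]); save(c,"w0.png")
th=np.radians(-74.53);my=np.array([-np.sin(th),np.cos(th)])
a=np.arctan2(Rm[1,1],Rm[0,1]); b=np.arctan2(my[1],my[0]); print("turn z",np.degrees(b-a))
E
python3 d.py
```

```text
0.1
[[-0.001  0.442 -0.897]
 [ 0.002 -0.897 -0.442]
 [-1.    -0.002 -0.   ]]
[[-0.    -0.284  0.959 -0.12 ]
 [ 1.    -0.001  0.    -0.   ]
 [ 0.001  0.959  0.284 -0.071]
 [ 0.     0.     0.     1.   ]] 331.57879174053477
turn z 79.23835668141848
```

>>> play_rows([
  {"x":30,"y":46,"z":0,"wz":-1,"fingers":1},
  {"x":60,"y":92,"z":0,"wz":-2,"fingers":1},
  {"x":90,"y":138,"z":0,"wz":-3,"fingers":1},
  {"x":120,"y":184,"z":0,"wz":-5,"fingers":1},
  {"x":150,"y":230,"z":0,"wz":-6,"fingers":1},
  {"x":180,"y":276,"z":-5,"wz":-7,"fingers":1},
  {"x":210,"y":322,"z":-15,"wz":-8,"fingers":1},
  {"x":240,"y":368,"z":-25,"wz":-9,"fingers":1},
  {"x":270,"y":414,"z":-40,"wz":-10,"fingers":1},
  {"x":290,"y":446,"z":-52,"wz":-10.8,"fingers":1},
  {"x":290,"y":446,"z":-52,"wz":-10.8,"fingers":1},
], grip_force=30)

```text
schema error: expected keys wx, wy, wz, x, y, z, fingers
```

```bash
cat > e.py <<'E'
from h import *
import sys,pickle
n=sys.argv[1]
for k in sys.argv[2:]:
    c=cam(k); save(c,f"{k}{n}.png"); pickle.dump(c,open(f"{k}{n}.pkl","wb"))
s=monitor.read_state(); print({k:np.round(s[k],4) for k in ["time","q","tool_pos","tcp_rot","wrist_force","width"]})
t=np.array([.54417,-.00029]);th=np.radians(-74.53)
p=s["tool_pos"][:2]-t; print("mould xy",np.round([p@[np.cos(th),np.sin(th)]*1000,p@[-np.sin(th),np.cos(th)]*1000],1))
E
python3 e.py 1 wrist top
```

```text
{'time': np.float64(0.25), 'q': array([-1.1499,  0.2644,  1.6047,  0.    ,  1.2736, -0.0369]), 'tool_pos': array([ 0.2982, -0.6052,  0.2526]), 'tcp_rot': array([ 1.9673,  0.4594, -1.9677]), 'wrist_force': array([ 0.0869,  0.6822, -0.4957]), 'width': np.float64(0.9965)}
mould xy [ 517.4 -398.4]
```

>>> play_rows([
  {"wx":0,"wy":0,"wz":-1,"x":30,"y":46,"z":0,"fingers":1},
  {"wx":0,"wy":0,"wz":-2,"x":60,"y":92,"z":0,"fingers":1},
  {"wx":0,"wy":0,"wz":-3,"x":90,"y":138,"z":0,"fingers":1},
  {"wx":0,"wy":0,"wz":-5,"x":120,"y":184,"z":0,"fingers":1},
  {"wx":0,"wy":0,"wz":-6,"x":150,"y":230,"z":0,"fingers":1},
  {"wx":0,"wy":0,"wz":-7,"x":180,"y":276,"z":-5,"fingers":1},
  {"wx":0,"wy":0,"wz":-8,"x":210,"y":322,"z":-15,"fingers":1},
  {"wx":0,"wy":0,"wz":-9,"x":240,"y":368,"z":-25,"fingers":1},
  {"wx":0,"wy":0,"wz":-10,"x":270,"y":414,"z":-40,"fingers":1},
  {"wx":0,"wy":0,"wz":-10.8,"x":290,"y":446,"z":-52,"fingers":1},
  {"wx":0,"wy":0,"wz":-10.8,"x":290,"y":446,"z":-52,"fingers":1},
], grip_force=30)

```text
time: 1.62
tool_pos: [0.5885, -0.1568, 0.1997]
tcp_rot: [2.074, 0.287, -2.078]
wrist_force: [-0.5, -0.0, -0.6]
width: -0.001
```

```bash
python3 e.py 1 wrist top
```

```text
{'time': np.float64(1.725), 'q': array([-3.0520e-01,  1.7910e-01,  1.8053e+00, -6.0000e-04,  1.1579e+00,
        9.9520e-01]), 'tool_pos': array([ 0.5882, -0.1594,  0.2011]), 'tcp_rot': array([ 2.0757,  0.2825, -2.0776]), 'wrist_force': array([-0.0216, -0.8237, -1.0271]), 'width': np.float64(0.0002)}
mould xy [165.1  -0. ]
```

View pics/wrist1.png

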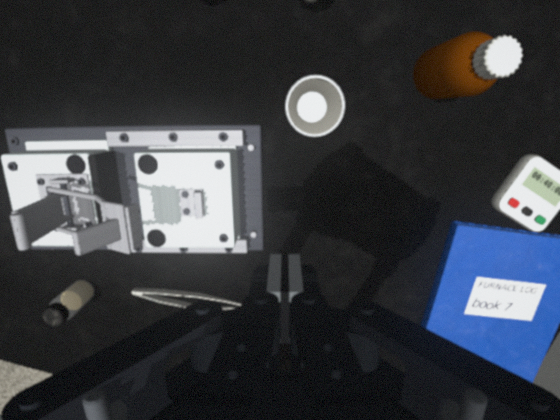

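View pics/top1.png

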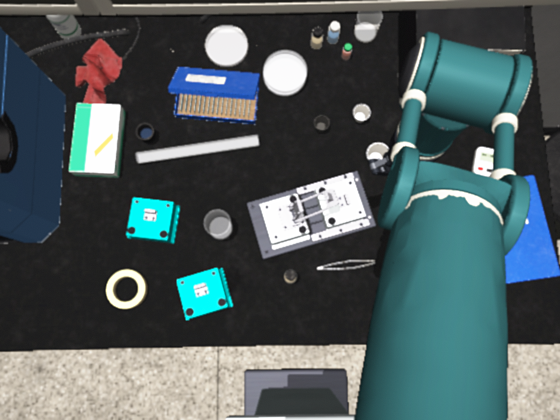

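The wrist view shows the plate's right corners near (261,125) and (264,250), the loose half with its keeper at (195,203), and the lever and claw at (60–120,210). I'll use these to cross-check the pose.

```bash
cat > f.py <<'E'
from h import *
import pickle
c=pickle.load(open("wrist1.pkl","rb")); save(c,"w1c.png",(0,110,280,270),2.8)
t=np.array([.54417,-.00029]);th=np.radians(-74.53);R=np.array([[np.cos(th),-np.sin(th)],[np.sin(th),np.cos(th)]])
def plane(uv,z):
    r=ray(c,uv); d=np.hstack([r,np.ones((len(r),1))])@c["wfc"][:3,:3].T; o=c["wfc"][:3,3]
    return ((o+d*((z-o[2])/d[:,2:]))[:,:2]-t)@R*1000
print(plane([(261,125),(264,250),(5,128)],.01),plane([(238,150),(243,247),(3,155),(133,150),(137,247)],.05))
w=cloud(c); m=((w[...,:2]-t)@R)*1000; z=w[...,2]*1000
s=(abs(m[...,0]-80)<70)&(abs(m[...,1])<35)&(z>46)&(z<53)
print(z[s].mean(),np.percentile(m[s][:,0],[.5,5,50,95,99.5]))
E
python3 f.py
```

```text
[[ 141.04638514   61.08163698]
 [ 141.95896234  -61.42433518]
 [-101.77150635   60.85614932]] [[124.96032688  42.84625511]
 [126.22947467 -41.42558203]
 [-74.43286627  40.16314871]
 [ 39.10016402  43.12120049]
 [ 31.84894763 -42.02571093]]
49.5236670168151 [ 39.07711891  42.84680952  78.08998856 114.88554533 118.06790887]
```

View pics/w1c.png

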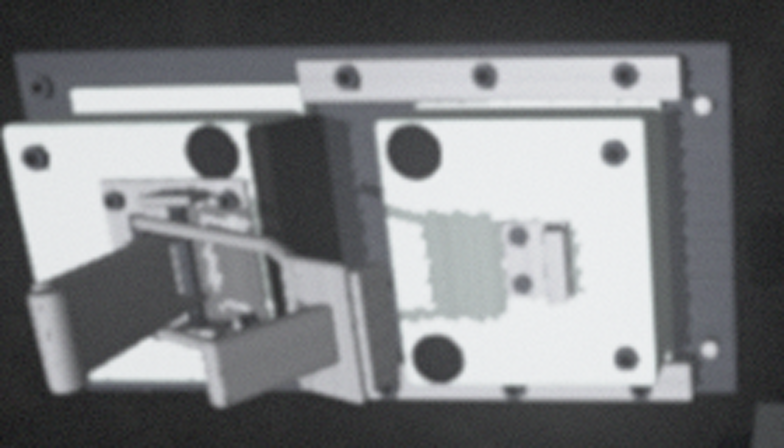

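>>> play_rows([
  {"wx":0,"wy":0,"wz":0,"x":-2,"y":7,"z":-40,"fingers":1},
  {"wx":0,"wy":0,"wz":0,"x":-4,"y":14.5,"z":-80,"fingers":1},
  {"wx":0,"wy":0,"wz":0,"x":-4,"y":14.5,"z":-120,"fingers":1},
  {"wx":0,"wy":0,"wz":0,"x":-4,"y":14.5,"z":-150,"fingers":1},
  {"wx":0,"wy":0,"wz":0,"x":-4,"y":14.5,"z":-157,"fingers":1},
  {"wx":0,"wy":0,"wz":0,"x":-5.3,"y":19.3,"z":-157,"fingers":1},
  {"wx":0,"wy":0,"wz":0,"x":-6.7,"y":24,"z":-157,"fingers":1},
  {"wx":0,"wy":0,"wz":0,"x":-7.5,"y":27,"z":-157,"fingers":1},
  {"wx":0,"wy":0,"wz":0,"x":-7.5,"y":27,"z":-157,"fingers":1},
])

```text
time: 2.85
tool_pos: [0.5813, -0.1322, 0.0453]
tcp_rot: [2.078, 0.281, -2.075]
wrist_force: [-1.1, 0.2, -0.0]
width: 0.002
```

```bash
python3 e.py 2 wrist scene
```

```text
{'time': np.float64(2.95), 'q': array([-2.6580e-01,  3.2520e-01,  1.9470e+00, -1.0000e-04,  8.6850e-01,
        1.0354e+00]), 'tool_pos': array([ 0.5812, -0.1324,  0.0448]), 'tcp_rot': array([ 2.078 ,  0.2813, -2.0762]), 'wrist_force': array([0.0109, 0.6364, 0.1862]), 'width': np.float64(-0.0004)}
mould xy [137.2   0.4]
```

View pics/wrist2.png

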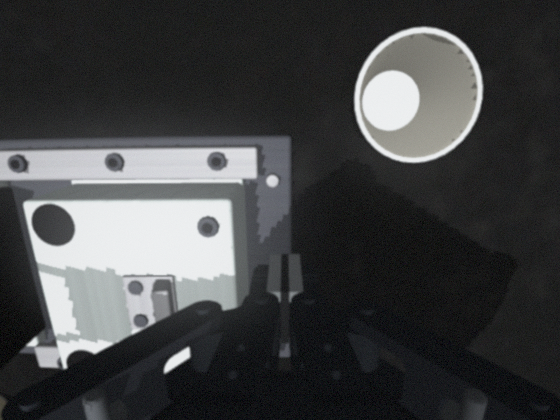

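Pushing straight down would bring the gripper body close to the raised claw, so I tilt the tool 25° with the body leaning to +x.

>>> play_rows([
  {"wx":0,"wy":0,"wz":0,"x":2.6,"y":-9.5,"z":3,"fingers":1},
  {"wx":8,"wy":2.2,"wz":0,"x":2.6,"y":-9.5,"z":3,"fingers":1},
  {"wx":16,"wy":4.4,"wz":0,"x":2.6,"y":-9.5,"z":3,"fingers":1},
  {"wx":24.1,"wy":6.7,"wz":0,"x":2.6,"y":-9.5,"z":3,"fingers":1},
  {"wx":24.1,"wy":6.7,"wz":0,"x":2.6,"y":-9.5,"z":3,"fingers":1},
  {"wx":24.1,"wy":6.7,"wz":0,"x":2.6,"y":-9.5,"z":3,"fingers":1},
])

```text
time: 3.7
tool_pos: [0.5833, -0.1423, 0.047]
tcp_rot: [-2.009, -0.738, 2.136]
wrist_force: [-0.0, -0.3, -0.1]
width: 0.001
```

```bash
python3 e.py 3 scene; python3 - <<'E'
from h import *
import pickle
save(pickle.load(open("scene3.pkl","rb")),"s3c.png",(200,100,400,280),3)
E
```

```text
{'time': np.float64(3.75), 'q': array([-0.4527,  0.4903,  1.7688,  0.3451,  1.2022,  0.6709]), 'tool_pos': array([ 0.5833, -0.1417,  0.0474]), 'tcp_rot': array([-2.0098, -0.7393,  2.1362]), 'wrist_force': array([ 0.5049,  0.0655, -0.3899]), 'width': np.float64(0.0007)}
mould xy [146.7  -0. ]
```

View pics/s3c.png

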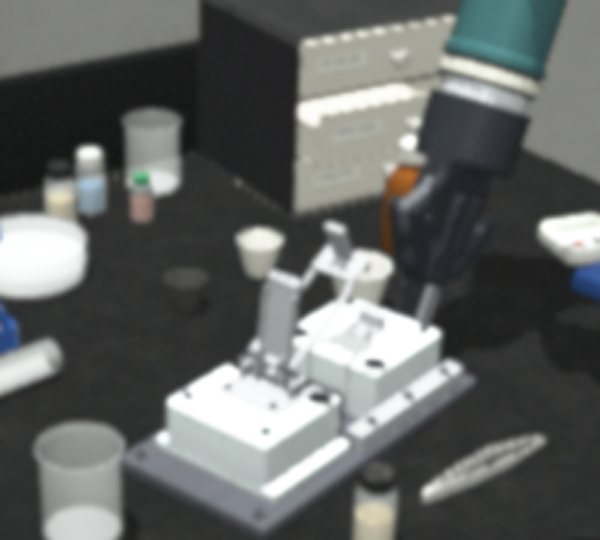

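>>> play_rows([
  {"wx":0,"wy":0,"wz":0,"x":-0.5,"y":1.9,"z":0,"fingers":1},
  {"wx":0,"wy":0,"wz":0,"x":-1.1,"y":3.9,"z":0,"fingers":1},
  {"wx":0,"wy":0,"wz":0,"x":-1.6,"y":5.8,"z":0,"fingers":1},
  {"wx":0,"wy":0,"wz":0,"x":-2.1,"y":7.7,"z":0,"fingers":1},
  {"wx":0,"wy":0,"wz":0,"x":-2.7,"y":9.6,"z":0,"fingers":1},
  {"wx":0,"wy":0,"wz":0,"x":-3.2,"y":11.6,"z":0,"fingers":1},
])

```text
time: 4.5
tool_pos: [0.5802, -0.1303, 0.0472]
tcp_rot: [-2.009, -0.74, 2.135]
wrist_force: [0.8, -2.9, 1.5]
width: -0.001
```

```bash
python3 e.py 3
```

```text
{'time': np.float64(4.5), 'q': array([-0.44  ,  0.4797,  1.786 ,  0.3517,  1.1936,  0.6783]), 'tool_pos': array([ 0.5802, -0.1303,  0.0472]), 'tcp_rot': array([-2.0088, -0.74  ,  2.1351]), 'wrist_force': array([ 0.7982, -2.9387,  1.5083]), 'width': np.float64(-0.0014)}
mould xy [134.9   0. ]
```

>>> play_rows([
  {"wx":0,"wy":0,"wz":0,"x":-0.5,"y":1.9,"z":0,"fingers":1},
  {"wx":0,"wy":0,"wz":0,"x":-1.1,"y":3.9,"z":0,"fingers":1},
  {"wx":0,"wy":0,"wz":0,"x":-1.6,"y":5.8,"z":0,"fingers":1},
  {"wx":0,"wy":0,"wz":0,"x":-2.1,"y":7.7,"z":0,"fingers":1},
  {"wx":0,"wy":0,"wz":0,"x":-2.7,"y":9.6,"z":0,"fingers":1},
  {"wx":0,"wy":0,"wz":0,"x":-3.2,"y":11.6,"z":0,"fingers":1},
  {"wx":0,"wy":0,"wz":0,"x":-3.7,"y":13.5,"z":0,"fingers":1},
  {"wx":0,"wy":0,"wz":0,"x":-4.3,"y":15.4,"z":0,"fingers":1},
])

```text
time: 5.5
tool_pos: [0.5759, -0.1148, 0.0473]
tcp_rot: [-2.009, -0.74, 2.135]
wrist_force: [1.1, -3.4, -0.3]
width: -0.001
```

```bash
python3 e.py 4 wrist scene
```

```text
{'time': np.float64(5.6), 'q': array([-0.4214,  0.4645,  1.8094,  0.3597,  1.1814,  0.6893]), 'tool_pos': array([ 0.5758, -0.1146,  0.0473]), 'tcp_rot': array([-2.0083, -0.7407,  2.1349]), 'wrist_force': array([ 0.3405, -1.8949, -1.972 ]), 'width': np.float64(0.0017)}
mould xy [118.6   0. ]
```

View pics/wrist4.png

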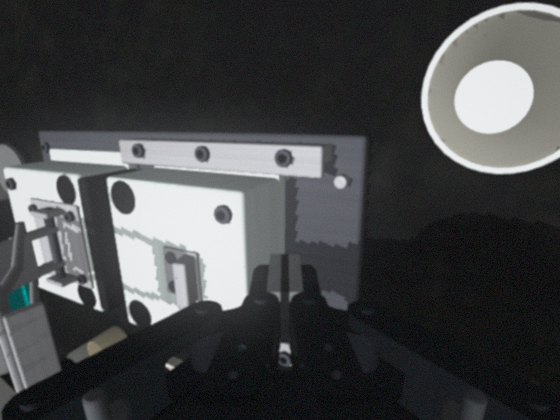

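>>> play_rows([
  {"wx":0,"wy":0,"wz":0,"x":-0.5,"y":1.9,"z":0,"fingers":1},
  {"wx":0,"wy":0,"wz":0,"x":-1.1,"y":3.9,"z":0,"fingers":1},
  {"wx":0,"wy":0,"wz":0,"x":-1.6,"y":5.8,"z":0,"fingers":1},
  {"wx":0,"wy":0,"wz":0,"x":-1.9,"y":6.8,"z":0,"fingers":1},
])

```text
time: 6.1
tool_pos: [0.574, -0.108, 0.0473]
tcp_rot: [-2.009, -0.74, 2.135]
wrist_force: [0.4, -2.9, -0.3]
width: 0.0
```

```bash
python3 e.py 5 wrist top; python3 - <<'E'
from h import *
import pickle
c=pickle.load(open("wrist5.pkl","rb"))
t=np.array([.54417,-.00029]);th=np.radians(-74.53);R=np.array([[np.cos(th),-np.sin(th)],[np.sin(th),np.cos(th)]])
w=cloud(c); m=((w[...,:2]-t)@R)*1000; z=w[...,2]*1000
for y in range(20,42,4):
    s=(abs(m[...,0]-30)<100)&(abs(m[...,1]-y)<2)&(z>44)&(z<53)
    x=np.sort(m[s][:,0]); g=np.diff(x); i=g.argmax() if len(g) else 0; print(y,len(x),x[[0,i,i+1,-1]].round(1),np.median(z[s]))
save(c,"w5.png")
E
```

```text
{'time': np.float64(6.2), 'q': array([-0.4133,  0.458 ,  1.8194,  0.363 ,  1.176 ,  0.6943]), 'tool_pos': array([ 0.5739, -0.108 ,  0.0473]), 'tcp_rot': array([-2.0084, -0.7405,  2.135 ]), 'wrist_force': array([ 1.4062, -2.9591, -0.6072]), 'width': np.float64(0.0037)}
mould xy [ 1.117e+02 -1.000e-01]
20 1589 [-70.    6.6  15.3  95.5] 49.29255723111805
24 1804 [-70.    6.4  14.7  95.8] 49.31873534928686
28 1750 [-69.7   6.7  14.5  95.9] 49.32100001479285
32 1853 [-69.7   6.3  15.1  95.7] 49.35255244163281
36 1885 [-69.8   6.1  16.   95.8] 49.29162537368271
40 2166 [-70.    6.3  15.1  95.7] 48.600397082751556
```

>>> play_rows([
  {"wx":0,"wy":0,"wz":0,"x":-0.3,"y":1.0,"z":0,"fingers":1},
  {"wx":0,"wy":0,"wz":0,"x":-0.3,"y":1.0,"z":0,"fingers":1},
])

```text
time: 6.45
tool_pos: [0.5737, -0.1071, 0.0473]
tcp_rot: [-2.009, -0.74, 2.135]
wrist_force: [0.5, -2.4, -0.6]
width: 0.001
```

>>> play_rows([
  {"wx":0,"wy":0,"wz":0,"x":-0.3,"y":1.0,"z":0,"fingers":1},
  {"wx":0,"wy":0,"wz":0,"x":-0.3,"y":1.0,"z":0,"fingers":1},
])

```text
time: 6.7
tool_pos: [0.5734, -0.1061, 0.0473]
tcp_rot: [-2.009, -0.74, 2.135]
wrist_force: [1.4, -3.4, -1.1]
width: -0.0
```

>>> play_rows([
  {"wx":0,"wy":0,"wz":0,"x":-0.2,"y":0.8,"z":0,"fingers":1},
  {"wx":0,"wy":0,"wz":0,"x":-0.2,"y":0.8,"z":0,"fingers":1},
])

```text
time: 6.95
tool_pos: [0.5732, -0.1053, 0.0473]
tcp_rot: [-2.009, -0.74, 2.135]
wrist_force: [2.1, -4.0, -0.1]
width: -0.005
```

>>> play_rows([
  {"wx":0,"wy":0,"wz":0,"x":-0.2,"y":0.7,"z":0,"fingers":1},
  {"wx":0,"wy":0,"wz":0,"x":-0.2,"y":0.7,"z":0,"fingers":1},
])

```text
time: 7.2
tool_pos: [0.573, -0.1046, 0.0473]
tcp_rot: [-2.009, -0.74, 2.135]
wrist_force: [0.8, -3.5, 0.1]
width: 0.002
```

```bash
python3 - <<'E'
from workcell import monitor
print(monitor.read_state()["wrist_force"])
E
```

```text
[ 0.83539478 -3.54684114  0.11982192]
```

>>> play_rows([
  {"wx":0,"wy":0,"wz":0,"x":-0.2,"y":0.7,"z":0,"fingers":1},
  {"wx":0,"wy":0,"wz":0,"x":-0.2,"y":0.7,"z":0,"fingers":1},
])

```text
time: 7.45
tool_pos: [0.5728, -0.1039, 0.0473]
tcp_rot: [-2.009, -0.74, 2.135]
wrist_force: [1.2, -2.8, -0.5]
width: -0.002
```

>>> play_rows([
  {"wx":0,"wy":0,"wz":0,"x":-0.2,"y":0.7,"z":0,"fingers":1},
  {"wx":0,"wy":0,"wz":0,"x":-0.2,"y":0.7,"z":0,"fingers":1},
])

```text
time: 7.7
tool_pos: [0.5726, -0.1032, 0.0473]
tcp_rot: [-2.009, -0.74, 2.135]
wrist_force: [1.4, -3.5, -0.1]
width: 0.0
```

>>> play_rows([
  {"wx":0,"wy":0,"wz":0,"x":-0.2,"y":0.7,"z":0,"fingers":1},
  {"wx":0,"wy":0,"wz":0,"x":-0.2,"y":0.7,"z":0,"fingers":1},
])

```text
time: 7.95
tool_pos: [0.5724, -0.1025, 0.0473]
tcp_rot: [-2.009, -0.74, 2.135]
wrist_force: [0.8, -3.5, -0.8]
width: -0.002
```

>>> play_rows([
  {"wx":0,"wy":0,"wz":0,"x":-0.2,"y":0.7,"z":0,"fingers":1},
  {"wx":0,"wy":0,"wz":0,"x":-0.2,"y":0.7,"z":0,"fingers":1},
])

```text
time: 8.2
tool_pos: [0.5722, -0.1018, 0.0473]
tcp_rot: [-2.009, -0.74, 2.135]
wrist_force: [1.2, -3.7, -0.0]
width: -0.002
```

>>> play_rows([
  {"wx":0,"wy":0,"wz":0,"x":-0.2,"y":0.7,"z":0,"fingers":1},
  {"wx":0,"wy":0,"wz":0,"x":-0.2,"y":0.7,"z":0,"fingers":1},
])

```text
time: 8.45
tool_pos: [0.572, -0.1011, 0.0473]
tcp_rot: [-2.009, -0.74, 2.135]
wrist_force: [1.3, -3.1, -0.4]
width: 0.002
```

>>> play_rows([
  {"wx":0,"wy":0,"wz":0,"x":-0.2,"y":0.7,"z":0,"fingers":1},
  {"wx":0,"wy":0,"wz":0,"x":-0.2,"y":0.7,"z":0,"fingers":1},
])

```text
time: 8.7
tool_pos: [0.5718, -0.1004, 0.0473]
tcp_rot: [-2.009, -0.74, 2.135]
wrist_force: [0.2, -3.1, -0.7]
width: 0.001
```

```bash
python3 e.py 6 wrist scene
```

```text
{'time': np.float64(8.8), 'q': array([-0.404 ,  0.4506,  1.8305,  0.3668,  1.1697,  0.7001]), 'tool_pos': array([ 0.5718, -0.1004,  0.0473]), 'tcp_rot': array([-2.0086, -0.7403,  2.135 ]), 'wrist_force': array([ 0.6209, -3.1829, -0.6147]), 'width': np.float64(0.0022)}
mould xy [ 1.038e+02 -1.000e-01]
```

View pics/wrist6.png

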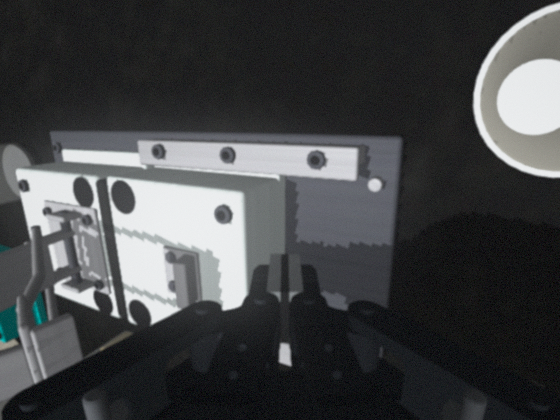

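>>> play_rows([
  {"wx":0,"wy":0,"wz":0,"x":-0.2,"y":0.7,"z":0,"fingers":1},
  {"wx":0,"wy":0,"wz":0,"x":-0.2,"y":0.7,"z":0,"fingers":1},
])

```text
time: 9.05
tool_pos: [0.5716, -0.0997, 0.0473]
tcp_rot: [-2.009, -0.74, 2.135]
wrist_force: [0.8, -2.8, 0.5]
width: 0.003
```

>>> play_rows([
  {"wx":0,"wy":0,"wz":0,"x":-0.2,"y":0.7,"z":0,"fingers":1},
  {"wx":0,"wy":0,"wz":0,"x":-0.2,"y":0.7,"z":0,"fingers":1},
])

```text
time: 9.3
tool_pos: [0.5714, -0.099, 0.0473]
tcp_rot: [-2.009, -0.74, 2.135]
wrist_force: [1.4, -3.3, -1.0]
width: -0.002
```

>>> play_rows([
  {"wx":0,"wy":0,"wz":0,"x":-0.2,"y":0.7,"z":0,"fingers":1},
  {"wx":0,"wy":0,"wz":0,"x":-0.2,"y":0.7,"z":0,"fingers":1},
])

```text
time: 9.55
tool_pos: [0.5716, -0.0987, 0.0473]
tcp_rot: [-2.01, -0.739, 2.135]
wrist_force: [1.9, -4.6, -1.1]
width: 0.002
```

>>> play_rows([
  {"wx":0,"wy":0,"wz":0,"x":-0.1,"y":0.4,"z":0,"fingers":1},
  {"wx":0,"wy":0,"wz":0,"x":-0.1,"y":0.4,"z":0,"fingers":1},
])

```text
time: 9.8
tool_pos: [0.5717, -0.0985, 0.0474]
tcp_rot: [-2.011, -0.739, 2.134]
wrist_force: [3.4, -4.7, -1.4]
width: 0.002
```

```bash
python3 e.py 6
```

```text
{'time': np.float64(9.8), 'q': array([-0.4011,  0.4483,  1.8334,  0.3678,  1.1666,  0.702 ]), 'tool_pos': array([ 0.5717, -0.0985,  0.0474]), 'tcp_rot': array([-2.0108, -0.739 ,  2.1345]), 'wrist_force': array([ 3.3749, -4.687 , -1.4093]), 'width': np.float64(0.0016)}
mould xy [102.    0.4]
```

>>> play_rows([
  {"wx":0,"wy":0,"wz":0,"x":-0.2,"y":0.6,"z":0,"fingers":1},
  {"wx":0,"wy":0,"wz":0,"x":-0.2,"y":0.6,"z":0,"fingers":1},
])

```text
time: 10.05
tool_pos: [0.5718, -0.0982, 0.0475]
tcp_rot: [-2.012, -0.738, 2.134]
wrist_force: [2.3, -6.2, -1.0]
width: -0.0
```

>>> play_rows([
  {"wx":0,"wy":0,"wz":0,"x":-0.2,"y":0.6,"z":0,"fingers":1},
  {"wx":0,"wy":0,"wz":0,"x":-0.2,"y":0.6,"z":0,"fingers":1},
])

```text
time: 10.3
tool_pos: [0.5718, -0.0979, 0.0475]
tcp_rot: [-2.013, -0.738, 2.134]
wrist_force: [3.6, -6.9, -1.7]
width: -0.002
```

```bash
python3 e.py 6
```

```text
{'time': np.float64(10.3), 'q': array([-0.4   ,  0.4469,  1.8347,  0.3677,  1.1648,  0.7029]), 'tool_pos': array([ 0.5718, -0.0979,  0.0475]), 'tcp_rot': array([-2.0127, -0.738 ,  2.1345]), 'wrist_force': array([ 3.5818, -6.8713, -1.7139]), 'width': np.float64(-0.0024)}
mould xy [101.4   0.5]
```

>>> play_rows([
  {"wx":0,"wy":0,"wz":0,"x":-0.2,"y":0.7,"z":0,"fingers":1},
  {"wx":0,"wy":0,"wz":0,"x":-0.2,"y":0.7,"z":0,"fingers":1},
  {"wx":0,"wy":0,"wz":0,"x":-0.2,"y":0.7,"z":0,"fingers":1},
])

```text
time: 10.68
tool_pos: [0.5717, -0.0976, 0.0476]
tcp_rot: [-2.014, -0.737, 2.135]
wrist_force: [3.0, -7.3, -1.4]
width: 0.002
```

```bash
python3 e.py 7 wrist scene;python3 - <<'E'
from h import *
import pickle
save(pickle.load(open("scene7.pkl","rb")),"s7c.png",(200,100,400,280),4)
E
```

```text
{'time': np.float64(10.775), 'q': array([-0.3994,  0.4463,  1.8354,  0.3676,  1.164 ,  0.7034]), 'tool_pos': array([ 0.5717, -0.0976,  0.0475]), 'tcp_rot': array([-2.0134, -0.7375,  2.1347]), 'wrist_force': array([ 2.792 , -7.0333, -1.48  ]), 'width': np.float64(0.0041)}
mould xy [101.1   0.6]
```

View pics/s7c.png

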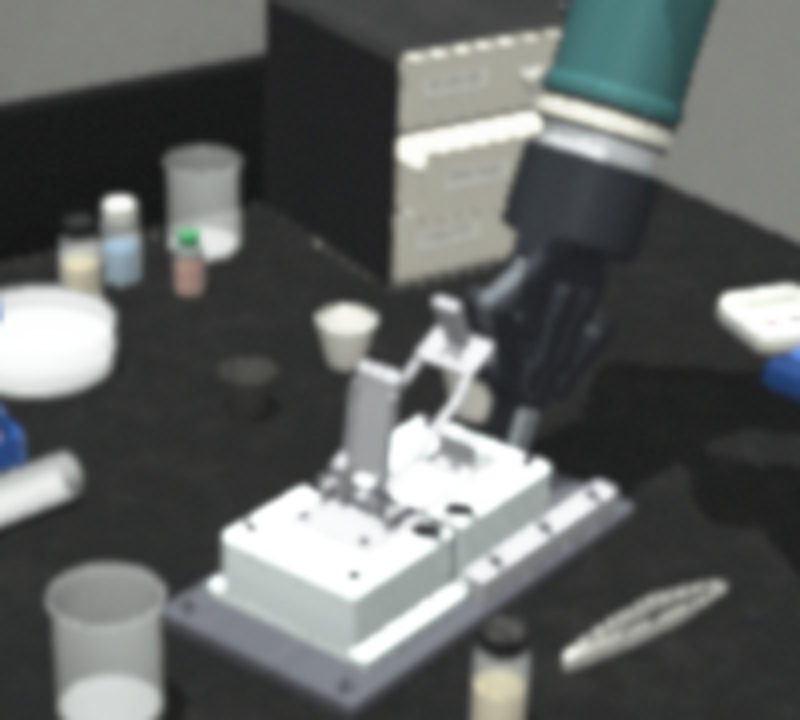

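```bash
python3 - <<'E'
from h import *
import pickle
c=pickle.load(open("wrist7.pkl","rb"))
save(c,"w7c.png",(10,150,290,340),2.8)
t=np.array([.54417,-.00029]);th=np.radians(-74.53);R=np.array([[np.cos(th),-np.sin(th)],[np.sin(th),np.cos(th)]])
def plane(c,uv,z):
    r=ray(c,uv); d=np.hstack([r,np.ones((len(r),1))])@c["wfc"][:3,:3].T; o=c["wfc"][:3,3]
    return ((o+d*((z-o[2])/d[:,2:]))[:,:2]-t)@R*1000
w=cloud(c); m=((w[...,:2]-t)@R)*1000; z=w[...,2]*1000
for y in range(20,42,4):
    s=(abs(m[...,0]-30)<100)&(abs(m[...,1]-y)<2)&(z>40)&(z<53)
    x=np.sort(m[s][:,0]); g=np.diff(x); i=g.argmax() if len(g) else 0; print(y,len(x),x[[0,i,i+1,-1]].round(1),np.median(z[s]))
P=np.array([[R@np.array([x,y])/1000+t] for x,y in [(-80,42),(0,42),(6,42),(86,42),(-80,-42),(0,-42),(6,-42)]]).reshape(-1,2)
print(proj(c,np.hstack([P,np.full((7,1),.05)])).round(1))
E
```

```text
20 1622 [-69.6 -51.2 -47.4  85.1] 49.41297370665394
24 1819 [-69.6 -69.6 -68.5  85.1] 49.440491376796516
28 1791 [-69.8 -30.  -29.1  85.3] 49.384074310013986
32 1883 [-69.9 -62.3 -61.3  85.1] 49.453531112319595
36 1941 [-69.8   5.2   6.   85.4] 49.36727336427653
40 2674 [-69.9   3.2   3.8  85. ] 48.49368797085228
[[ 12.  167.4]
 [ 97.  176.4]
 [105.  177.2]
 [245.1 192.4]
 [ 40.4 290.6]
 [121.3 322.1]
 [128.7 324.9]]
```

View pics/w7c.png

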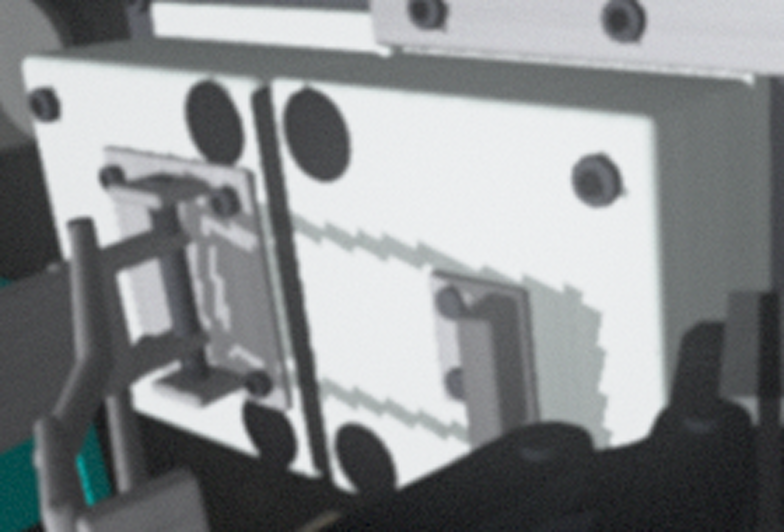

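>>> play_rows([
  {"wx":0,"wy":0,"wz":0,"x":-0.2,"y":0.8,"z":0,"fingers":1},
  {"wx":0,"wy":0,"wz":0,"x":-0.3,"y":1.0,"z":0,"fingers":1},
  {"wx":0,"wy":0,"wz":0,"x":-0.3,"y":1.0,"z":0,"fingers":1},
])

```text
time: 11.15
tool_pos: [0.5717, -0.0972, 0.0476]
tcp_rot: [-2.015, -0.737, 2.135]
wrist_force: [2.4, -9.4, -0.8]
width: 0.003
```

```bash
python3 e.py 8
```

```text
{'time': np.float64(11.15), 'q': array([-0.3985,  0.4451,  1.8365,  0.3674,  1.1626,  0.7042]), 'tool_pos': array([ 0.5717, -0.0972,  0.0476]), 'tcp_rot': array([-2.0148, -0.7365,  2.1349]), 'wrist_force': array([ 2.4369, -9.4416, -0.7597]), 'width': np.float64(0.0029)}
mould xy [100.7   0.7]
```

>>> play_rows([
  {"wx":0,"wy":0,"wz":0,"x":1.5,"y":-6,"z":0,"fingers":1},
  {"wx":0,"wy":0,"wz":0,"x":12,"y":-44,"z":0,"fingers":1},
  {"wx":-8,"wy":-2.2,"wz":0,"x":13,"y":-48,"z":45,"fingers":1},
  {"wx":-16,"wy":-4.4,"wz":0,"x":13,"y":-48,"z":100,"fingers":1},
  {"wx":-24.1,"wy":-6.7,"wz":0,"x":13,"y":-48,"z":150,"fingers":1},
  {"wx":-24.1,"wy":-6.7,"wz":0,"x":13,"y":-48,"z":205,"fingers":1},
  {"wx":-24.1,"wy":-6.7,"wz":0,"x":13,"y":-48,"z":205,"fingers":1},
])

```text
time: 12.02
tool_pos: [0.5855, -0.1421, 0.2587]
tcp_rot: [2.085, 0.28, -2.067]
wrist_force: [0.5, -0.1, -0.1]
width: -0.0
```

```bash
python3 e.py 9; python3 - <<'E'
from h import *
from scipy.spatial.transform import Rotation as R
s=monitor.read_state();print(R.from_rotvec(s["tcp_rot"]).as_matrix().round(3))
E
```

```text
{'time': np.float64(12.025), 'q': array([-2.8020e-01,  1.1920e-01,  1.7647e+00,  1.5000e-03,  1.2490e+00,
        1.0193e+00]), 'tool_pos': array([ 0.5855, -0.1421,  0.2587]), 'tcp_rot': array([ 2.0846,  0.2804, -2.0668]), 'wrist_force': array([ 0.5278, -0.118 , -0.0665]), 'width': np.float64(-0.0)}
mould xy [147.7   2. ]
[[ 0.009  0.267 -0.964]
 [-0.001 -0.964 -0.267]
 [-1.     0.003 -0.008]]
```

>>> play_rows([
  {"wx":0,"wy":0,"wz":10,"x":-3.5,"y":11.7,"z":0,"fingers":0},
  {"wx":0,"wy":0,"wz":20,"x":-7,"y":23.4,"z":0,"fingers":0},
  {"wx":0,"wy":0,"wz":30,"x":-10.5,"y":35,"z":0,"fingers":0},
  {"wx":0,"wy":0,"wz":40,"x":-14,"y":47,"z":0,"fingers":0},
  {"wx":0,"wy":0,"wz":50,"x":-17,"y":58.5,"z":0,"fingers":0},
  {"wx":0,"wy":0,"wz":60,"x":-20.5,"y":70,"z":0,"fingers":0},
  {"wx":0,"wy":0,"wz":70,"x":-24,"y":82,"z":0,"fingers":0},
  {"wx":0,"wy":0,"wz":80,"x":-27.5,"y":94,"z":0,"fingers":0},
  {"wx":0,"wy":0,"wz":90,"x":-31.3,"y":105.5,"z":-8,"fingers":0},
  {"wx":0,"wy":0,"wz":90,"x":-31.3,"y":105.5,"z":-8,"fingers":0},
])

```text
time: 13.28
tool_pos: [0.5498, -0.0364, 0.2419]
tcp_rot: [1.008, 1.33, -1.012]
wrist_force: [-0.2, 0.4, -0.9]
width: 0.503
```

```bash
python3 e.py 10 wrist scene; python3 - <<'E'
from h import *
import pickle
save(pickle.load(open("scene10.pkl","rb")),"s10c.png",(200,100,400,280),4)
E
```

```text
{'time': np.float64(13.375), 'q': array([-1.1300e-01,  4.0800e-02,  1.8780e+00,  3.0000e-04,  1.2254e+00,
       -3.7960e-01]), 'tool_pos': array([ 0.5511, -0.0374,  0.2433]), 'tcp_rot': array([ 1.0101,  1.326 , -1.0119]), 'wrist_force': array([ 0.2533,  0.121 , -0.0217]), 'width': np.float64(0.5)}
mould xy [37.6 -3.2]
```

View pics/wrist10.png

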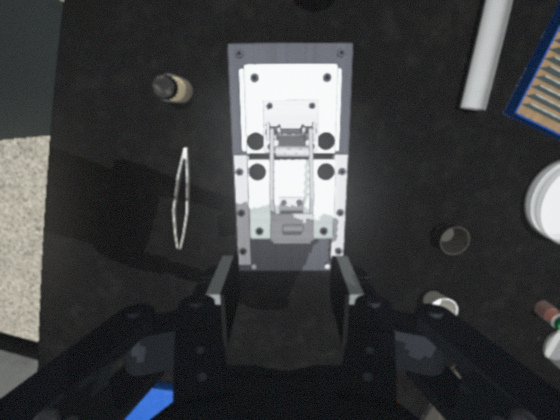

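View pics/s10c.png

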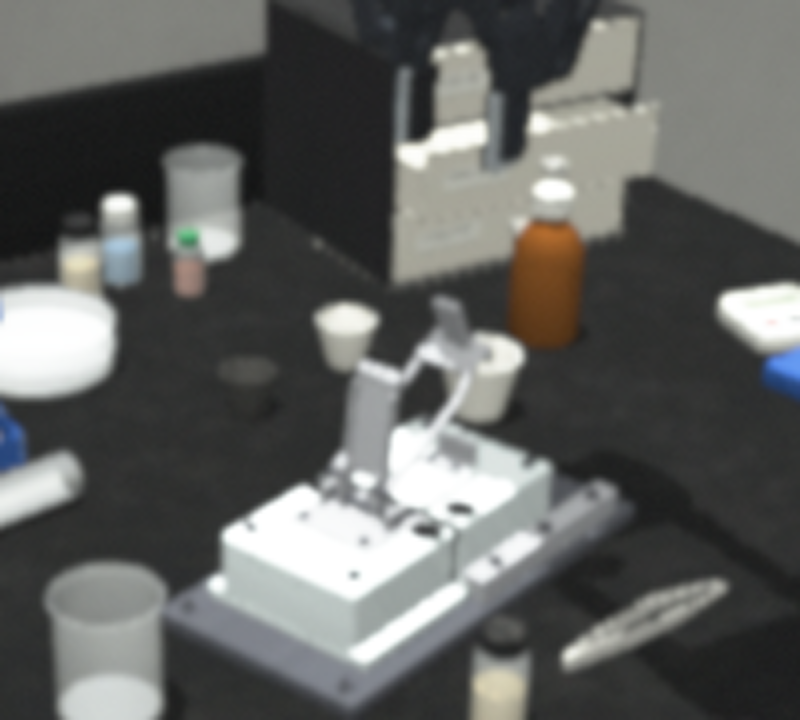

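```bash
cat > g.py <<'E'
from h import *
import pickle
c=pickle.load(open("wrist10.pkl","rb")); save(c,"w10c.png",(220,35,360,280),2.4)
save(c,"w10d.png",(250,90,340,250),3.7)
t=np.array([.54417,-.00029]);th=np.radians(-74.53);R=np.array([[np.cos(th),-np.sin(th)],[np.sin(th),np.cos(th)]])
print("cam",c["wfc"][:3,3])
w=cloud(c); m=((w[...,:2]-t)@R)*1000; z=w[...,2]*1000
s=(z>47)&(z<52)&(abs(m[...,1])<60)&(abs(m[...,0])<130); print(np.percentile(m[s][:,0],[.3,99.7]),np.percentile(m[s][:,1],[.3,99.7]))
s=(z>7)&(z<13)&(abs(m[...,1])<80)&(abs(m[...,0])<160); print("plate",np.percentile(m[s][:,0],[.3,99.7]),np.percentile(m[s][:,1],[.3,99.7]),np.median(z[s]))
for v in range(95,250,3):
    row=[(u,*m[v,u].round(0),round(float(z[v,u]))) for u in (272,283,292,300,311)]
    print(v,[tuple(int(q) if q==q else -1 for q in r[1:]) for r in row])
E
python3 g.py
```

```text
cam [0.53001865 0.03243934 0.36209537]
[-78.52375256  84.13684561] [-42.44484013  41.2674923 ]
plate [-103.68558791  138.84797959] [-62.98637141  61.09251176] 9.372737491107703
95 [(-52, -18, 49), (-52, -8, 49), (-52, 0, 49), (-52, 7, 49), (-52, 17, 51)]
98 [(-50, -18, 49), (-50, -8, 49), (-50, 0, 50), (-50, 7, 49), (-50, 17, 49)]
101 [(-47, -18, 50), (-47, -8, 49), (-47, 0, 50), (-47, 7, 50), (-47, 17, 51)]
104 [(-44, -18, 54), (-44, -8, 51), (-44, 0, 51), (-44, 7, 51), (-44, 17, 55)]
107 [(-42, -18, 53), (-42, -8, 51), (-42, 0, 51), (-42, 7, 51), (-42, 17, 54)]
110 [(-39, -18, 51), (-39, -8, 50), (-39, 0, 50), (-39, 7, 53), (-39, 17, 52)]
113 [(-37, -18, 52), (-37, -8, 52), (-37, 0, 51), (-37, 8, 51), (-37, 17, 51)]
116 [(-34, -18, 52), (-34, -8, 51), (-34, 0, 52), (-34, 8, 51), (-34, 18, 51)]
119 [(-31, -18, 51), (-31, -8, 51), (-31, 0, 52), (-31, 8, 51), (-31, 17, 52)]
122 [(-29, -18, 51), (-29, -8, 51), (-29, 0, 52), (-29, 8, 51), (-29, 18, 51)]
125 [(-26, -18, 51), (-26, -8, 50), (-26, 0, 50), (-26, 8, 52), (-26, 18, 52)]
128 [(-24, -17, 71), (-24, -8, 57), (-24, 0, 57), (-24, 
[... 295 characters left out ...]
 (-16, 0, 98), (-16, 6, 97), (-14, 16, 77)]
143 [(-12, -17, 78), (-15, -7, 110), (-15, -1, 111), (-15, 5, 110), (-12, 16, 79)]
146 [(-10, -17, 80), (-14, -7, 123), (-14, -1, 124), (-14, 5, 123), (-10, 16, 80)]
149 [(-7, -17, 81), (-12, -7, 127), (-12, -1, 126), (-12, 5, 126), (-7, 16, 80)]
152 [(-5, -17, 82), (-10, -7, 126), (-10, -1, 127), (-10, 5, 126), (-5, 16, 82)]
155 [(-3, -17, 84), (-8, -7, 126), (-8, -1, 125), (-8, 5, 128), (-3, 16, 84)]Traceback (most recent call last):
  File "g.py", line 11, in <module>
    row=[(u,*m[v,u].round(0),round(float(z[v,u]))) for u in (272,283,292,300,311)]
                             ~~~~~^^^^^^^^^^^^^^^
ValueError: cannot convert float NaN to integer
```

View pics/w10d.png

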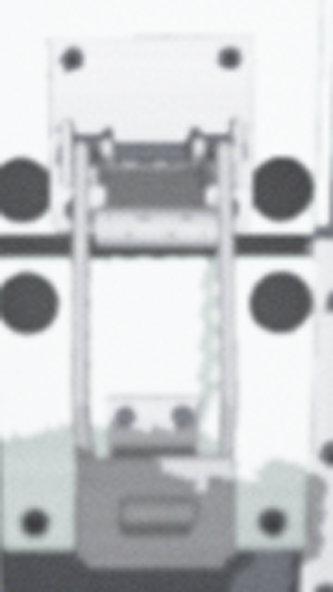

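```bash
sed -i 's/round(float(z\[v,u\]))/z[v,u]/; s/range(95,250,3)/range(155,256,4)/' g.py; python3 g.py
```

```text
cam [0.53001865 0.03243934 0.36209537]
[-78.52375256  84.13684561] [-42.44484013  41.2674923 ]
plate [-103.68558791  138.84797959] [-62.98637141  61.09251176] 9.372737491107703
155 [(-3, -17, 83), (-8, -7, 126), (-8, -1, 125), (-8, 5, 127), (-3, 16, 83)]
159 [(1, -17, 83), (5, -8, 47), (5, 0, 48), (5, 8, 48), (1, 16, 84)]
163 [(4, -17, 85), (9, -8, 49), (9, 0, 50), (9, 8, 49), (4, 16, 86)]
167 [(7, -17, 87), (13, -8, 48), (13, 0, 49), (13, 8, 47), (7, 15, 89)]
171 [(10, -17, 90), (16, -8, 50), (17, 1, 49), (16, 8, 49), (10, 16, 89)]
175 [(13, -17, 91), (20, -8, 48), (20, 1, 50), (20, 8, 48), (13, 15, 91)]
179 [(16, -17, 94), (24, -8, 50), (24, 1, 50), (24, 8, 50), (16, 15, 93)]
183 [(19, -17, 94), (28, -8, 49), (28, 1, 49), (28, 8, 48), (19, 15, 95)]
187 [(22, -17, 96), (32, -8, 50), (32, 1, 50), (32, 8, 50), (22, 15, 95)]
191 [(25, -17, 98), (36, -8, 49), (36, 1, 48), (36, 8, 49), (25, 15, 98)]
195 [(28, -17, 98), (40, -8, 49), (40, 1, 49), (40, 8, 48), (28, 15, 100)]
199 [(31, -17, 100), (43, -8, 51), (43, 1, 52), (43, 8, 51), (31, 15, 100)]
203 [(33, -16, 103), (47, -8, 52), (48, 
[... 347 characters left out ...]
23 [(47, -16, 114), (47, -8, 114), (47, 0, 115), (47, 6, 113), (47, 14, 115)]
227 [(50, -16, 114), (40, -7, 143), (40, -1, 143), (40, 5, 143), (50, 14, 115)]
231 [(52, -16, 117), (43, -7, 144), (43, -1, 144), (43, 5, 142), (52, 14, 117)]
235 [(55, -16, 118), (55, -8, 119), (55, 0, 119), (56, 6, 118), (56, 14, 117)]
239 [(58, -16, 120), (59, -8, 118), (58, 0, 120), (58, 6, 119), (58, 14, 119)]
243 [(106, -21, 9), (63, -8, 116), (62, 0, 117), (63, 6, 117), (106, 23, 9)]
247 [(111, -21, 9), (111, -9, 9), (110, 2, 10), (111, 11, 9), (111, 23, 9)]
251 [(116, -21, 8), (115, -9, 10), (116, 2, 9), (116, 11, 9), (116, 23, 9)]
255 [(121, -21, 9), (120, -9, 10), (121, 2, 9), (121, 11, 9), (121, 24, 8)]
```

>>> play_rows([
  {"wx":0,"wy":0,"wz":0,"x":2,"y":-3,"z":-30,"fingers":0},
  {"wx":0,"wy":0,"wz":0,"x":4.1,"y":-6.5,"z":-60,"fingers":0},
  {"wx":0,"wy":0,"wz":0,"x":4.1,"y":-6.5,"z":-84,"fingers":0},
  {"wx":0,"wy":0,"wz":0,"x":4.1,"y":-6.5,"z":-84,"fingers":0},
  {"wx":0,"wy":0,"wz":0,"x":4.1,"y":-6.5,"z":-84,"fingers":0},
])

```text
time: 14.0
tool_pos: [0.5567, -0.0444, 0.1612]
tcp_rot: [1.01, 1.323, -1.009]
wrist_force: [0.6, -0.2, -0.3]
width: 0.503
```

```bash
python3 e.py 11 wrist scene; python3 - <<'E'
from h import *
import pickle
save(pickle.load(open("scene11.pkl","rb")),"s11c.png",(240,110,380,215),5)
E
```

```text
{'time': np.float64(14.1), 'q': array([-0.124 ,  0.1198,  1.9506,  0.    ,  1.0685, -0.3926]), 'tool_pos': array([ 0.5572, -0.0443,  0.1619]), 'tcp_rot': array([ 1.0099,  1.322 , -1.0076]), 'wrist_force': array([ 1.078 ,  0.0436, -0.3035]), 'width': np.float64(0.4989)}
mould xy [45.9  0.8]
```

View pics/wrist11.png

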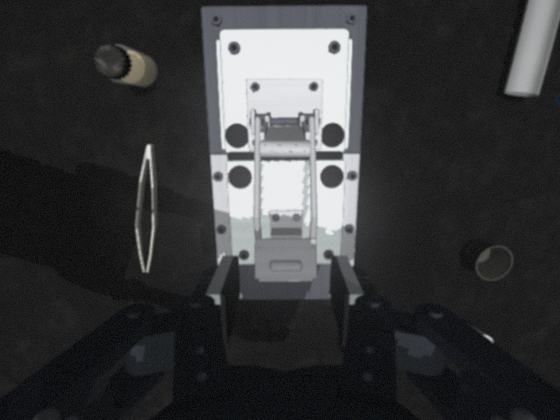

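View pics/s11c.png

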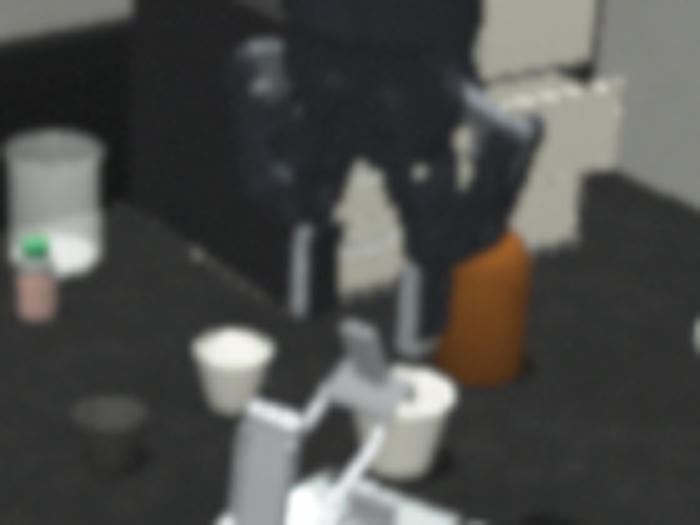

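```bash
python3 - <<'E'
from h import *
import pickle
c=pickle.load(open("wrist11.pkl","rb")); print(c["K"][0,2])
t=np.array([.54417,-.00029]);th=np.radians(-74.53);R=np.array([[np.cos(th),-np.sin(th)],[np.sin(th),np.cos(th)]])
w=cloud(c); m=((w[...,:2]-t)@R)*1000; z=w[...,2]*1000
s=(z>134)&(abs(m[...,0]-45)<20)&(abs(m[...,1])<12)
print(s.sum(),m[s].min(0),m[s].max(0),m[s].mean(0),z[s].min(),z[s].max())
s=(z>100)&(z<125)&(abs(m[...,0]-45)<20)&(abs(m[...,1])<20)
print(np.percentile(m[s][:,1],[1,99]))
Mi=np.linalg.inv(c["wfc"]); 
s=(z>134)&(abs(m[...,0]-45)<20)&(abs(m[...,1])<12); v,u=np.nonzero(s); print(u.min(),u.max(),v.min(),v.max())
E
```

```text
284.3721332730708
6398 [ 25.01658149 -11.99986661] [42.83417309 11.98770287] [33.97581531  0.24878663] 141.2957984782981 236.5354747686803
[-17.9060079   16.37986151]
225 358 261 419
```

```bash
cat > tabm.py <<'E'
from h import *
import pickle,sys
from scipy.spatial.transform import Rotation as Ro
c=cam("wrist"); s0=monitor.read_state(); T=Ro.from_rotvec(s0["tcp_rot"]).as_matrix(); print("tool axes\n",T.round(3))
t=np.array([.54417,-.00029]);th=np.radians(-74.53);R=np.array([[np.cos(th),-np.sin(th)],[np.sin(th),np.cos(th)]])
print("tcp mould",(s0["tool_pos"][:2]-t)@R*1000,s0["tool_pos"][2])
w=cloud(c); m=((w[...,:2]-t)@R)*1000; z=w[...,2]*1000
s=(z>float(sys.argv[1]))&(z<float(sys.argv[2]))&(abs(m[...,0]-45)<30)&(abs(m[...,1])<12)
v,u=np.nonzero(s); print(len(u),np.percentile(u,[2,50,98]),np.percentile(v,[2,98]))
print(np.percentile(m[s],[2,50,98],axis=0).round(1),np.percentile(z[s],[2,50,98]))
rel=(w[s]-s0["tool_pos"])@T; print("tool frame",np.percentile(rel,[2,50,98],axis=0).round(4))
E
python3 tabm.py 133 150
```

```text
tool axes
 [[ 0.003  0.964  0.266]
 [-0.     0.266 -0.964]
 [-1.     0.002  0.001]]
tcp mould [45.84673425  0.74424313] 0.16191513212905576
309 [269. 284. 299.] [260. 269.]
[[38.5 -7.7]
 [40.2 -0.9]
 [42.6  6.1]] [141.52985844 143.76001499 145.32794307]
tool frame [[ 0.0166 -0.0085 -0.0074]
 [ 0.0181 -0.0017 -0.0057]
 [ 0.0204  0.0053 -0.0033]]
```

>>> play_rows([
  {"wx":0,"wy":0,"wz":0,"x":-1.8,"y":1,"z":0,"fingers":0},
  {"wx":0,"wy":0,"wz":0,"x":-1.8,"y":1,"z":-8,"fingers":0},
  {"wx":0,"wy":0,"wz":0,"x":-1.8,"y":1,"z":-17,"fingers":0},
  {"wx":0,"wy":0,"wz":0,"x":-1.8,"y":1,"z":-17,"fingers":0},
])

```text
time: 14.65
tool_pos: [0.5531, -0.0429, 0.1417]
tcp_rot: [1.008, 1.327, -1.01]
wrist_force: [0.2, -0.7, 0.9]
width: 0.498
```

```bash
python3 e.py 12 wrist scene; python3 - <<'E'
from h import *
import pickle
save(pickle.load(open("scene12.pkl","rb")),"s12c.png",(240,110,380,215),5)
E
```

```text
{'time': np.float64(14.75), 'q': array([-0.1224,  0.136 ,  1.9713, -0.    ,  1.0353, -0.3917]), 'tool_pos': array([ 0.5539, -0.043 ,  0.1427]), 'tcp_rot': array([ 1.0082,  1.3256, -1.0091]), 'wrist_force': array([ 0.1274, -0.2622, -0.0632]), 'width': np.float64(0.4994)}
mould xy [43.8 -2. ]
```

View pics/s12c.png

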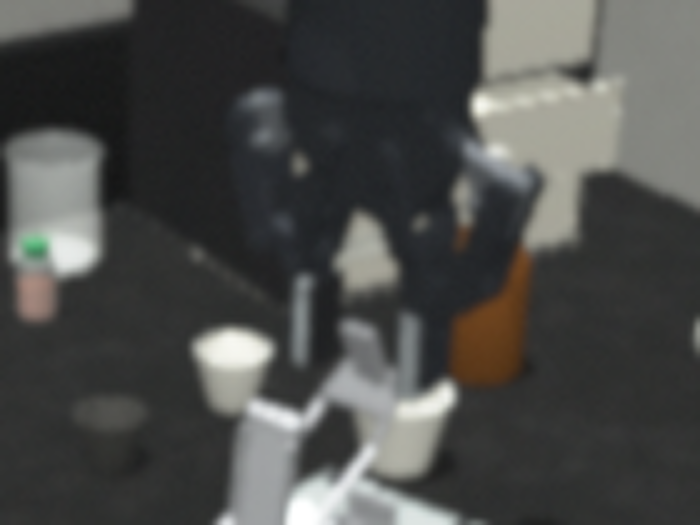

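View pics/wrist12.png

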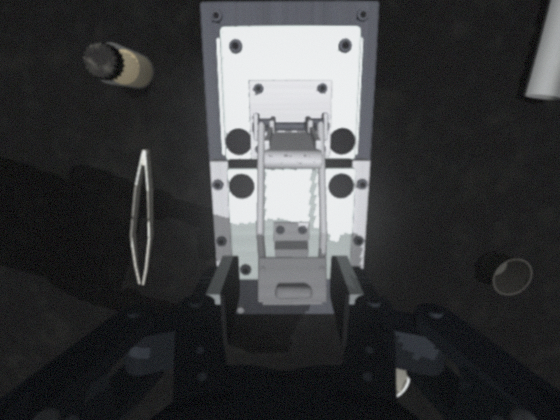

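```bash
python3 tabm.py 135 150
```

```text
tool axes
 [[-0.     0.964  0.266]
 [ 0.     0.266 -0.964]
 [-1.    -0.    -0.   ]]
tcp mould [43.92486079 -1.7389624 ] 0.1431045554844948
466 [274.  291.  308.7] [283. 295.]
[[38.1 -7.8]
 [39.8 -0.9]
 [42.2  6.3]] [140.19652688 143.65183365 145.0520548 ]
tool frame [[-0.0019 -0.006  -0.0058]
 [-0.0005  0.0009 -0.0041]
 [ 0.0029  0.008  -0.0017]]
```

```bash
python3 - <<'E'
from h import *
import pickle
c=pickle.load(open("wrist12.pkl","rb")); np.set_printoptions(suppress=True)
print(c["tool_from_camera"],c["K"],c["k1"]); w=cloud(c)
M=np.linalg.inv(c["wfc"]); p=w[289,291]; print(p,M[:3,:3]@p+M[:3,3],c["depth"][289,291],ray(c,[(291,289)]))
E
```

```text
[[ 0.00040791 -0.28373172  0.95890362 -0.11992682]
 [ 0.99999963 -0.00061649 -0.0006078  -0.00143362]
 [ 0.00076361  0.95890351  0.28373136 -0.07202976]
 [ 0.          0.          0.          1.        ]] [[331.57879174   0.         284.37213327]
 [  0.         331.57879174 211.0743756 ]
 [  0.           0.           1.        ]] -0.05093664011851427
[ 0.55295602 -0.03821114  0.14355543] [0.0026533  0.03119552 0.13236076] 0.13236076 [[0.02004594 0.23568557]]
```

>>> play_rows([
  {"wx":0,"wy":0,"wz":0,"x":2.3,"y":0,"z":0,"fingers":0},
  {"wx":0,"wy":0,"wz":0,"x":2.3,"y":0,"z":0,"fingers":0},
  {"wx":0,"wy":0,"wz":0,"x":2.3,"y":0,"z":0,"fingers":0.3},
], grip_force=25)

```text
time: 15.18
tool_pos: [0.5567, -0.0431, 0.1434]
tcp_rot: [1.009, 1.324, -1.008]
wrist_force: [0.1, 0.5, -0.3]
width: 0.351
```

```bash
python3 e.py 13 wrist; python3 - <<'E'
from h import *
import pickle
save(pickle.load(open("wrist13.pkl","rb")),"w13c.png",(190,180,380,360),4)
E
```

```text
{'time': np.float64(15.225), 'q': array([-0.1219,  0.1395,  1.966 , -0.    ,  1.0359, -0.3912]), 'tool_pos': array([ 0.5566, -0.0431,  0.1434]), 'tcp_rot': array([ 1.0085,  1.3245, -1.0085]), 'wrist_force': array([-0.0304,  0.0896,  0.6509]), 'width': np.float64(0.3499)}
mould xy [44.6  0.5]
```

View pics/w13c.png

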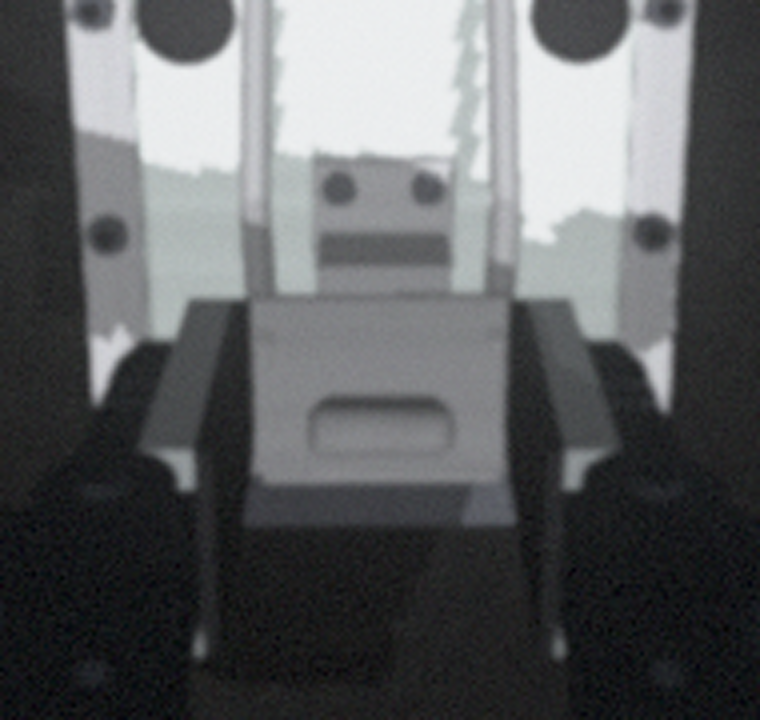

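>>> play_rows([
  {"wx":0,"wy":0,"wz":0,"x":0,"y":0,"z":0,"fingers":0.6},
  {"wx":0,"wy":0,"wz":0,"x":0,"y":0,"z":0,"fingers":1},
  {"wx":0,"wy":0,"wz":0,"x":0,"y":0,"z":0,"fingers":1},
  {"wx":0,"wy":0,"wz":0,"x":0,"y":0,"z":0,"fingers":1},
  {"wx":0,"wy":0,"wz":0,"x":0,"y":0,"z":0,"fingers":1},
], grip_force=25)

```text
time: 15.85
tool_pos: [0.5567, -0.0431, 0.1434]
tcp_rot: [1.009, 1.324, -1.008]
wrist_force: [0.3, 0.2, -0.0]
width: 0.17
```

```bash
python3 e.py 14 wrist; python3 - <<'E'
from h import *
import pickle
save(pickle.load(open("wrist14.pkl","rb")),"w14c.png",(190,180,380,360),4)
E
```

```text
{'time': np.float64(15.9), 'q': array([-1.2180e-01,  1.3960e-01,  1.9659e+00,  1.0000e-04,  1.0357e+00,
       -3.9120e-01]), 'tool_pos': array([ 0.5567, -0.0431,  0.1434]), 'tcp_rot': array([ 1.0087,  1.3243, -1.0083]), 'wrist_force': array([ 0.837 ,  0.8742, -0.118 ]), 'width': np.float64(0.1656)}
mould xy [44.6  0.7]
```

View pics/w14c.png

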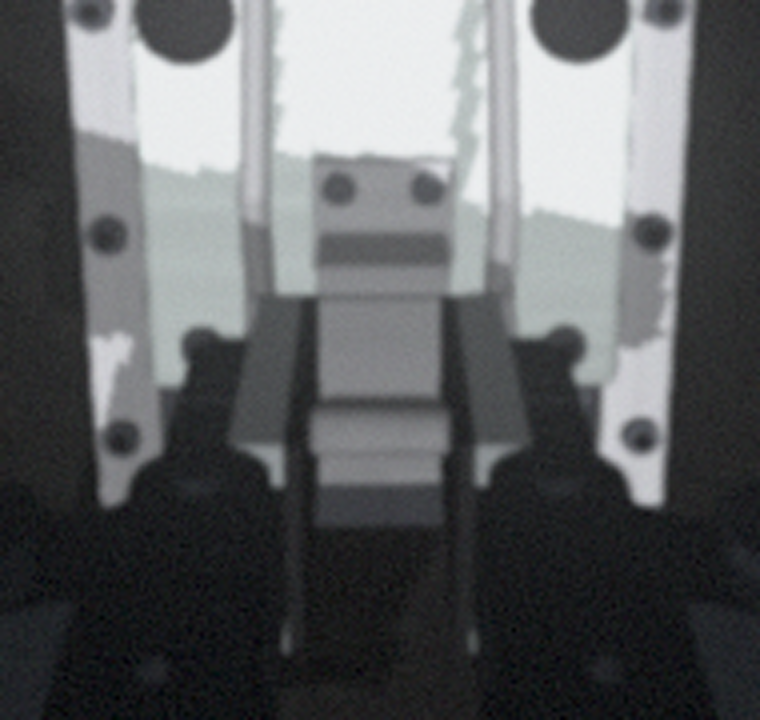

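>>> play_rows([
  {"wx":0,"wy":0,"wz":0,"x":0.8,"y":-3,"z":-3,"fingers":1},
  {"wx":0,"wy":0,"wz":0,"x":1.6,"y":-6,"z":-6.5,"fingers":1},
  {"wx":0,"wy":0,"wz":0,"x":2.4,"y":-8.8,"z":-10.2,"fingers":1},
  {"wx":0,"wy":0,"wz":0,"x":2.4,"y":-8.8,"z":-10.2,"fingers":1},
])

```text
time: 16.4
tool_pos: [0.5593, -0.0523, 0.1329]
tcp_rot: [1.009, 1.324, -1.009]
wrist_force: [1.5, -0.7, 2.3]
width: 0.169
```

```bash
python3 e.py 15 wrist; python3 - <<'E'
from h import *
import pickle
save(pickle.load(open("wrist15.pkl","rb")),"w15c.png",(190,80,380,360),2.1)
E
```

```text
{'time': np.float64(16.45), 'q': array([-1.3730e-01,  1.5690e-01,  1.9673e+00, -2.0000e-04,  1.0168e+00,
       -4.0630e-01]), 'tool_pos': array([ 0.5593, -0.0522,  0.133 ]), 'tcp_rot': array([ 1.0088,  1.3239, -1.0086]), 'wrist_force': array([1.8347, 0.9519, 1.5651]), 'width': np.float64(0.1661)}
mould xy [54.1  0.7]
```

View pics/w15c.png

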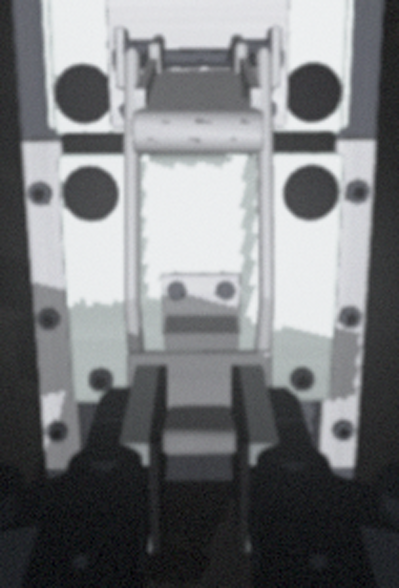

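>>> play_rows([
  {"wx":0,"wy":0,"wz":0,"x":0.8,"y":-2.8,"z":-4,"fingers":1},
  {"wx":0,"wy":0,"wz":0,"x":1.5,"y":-5.6,"z":-8,"fingers":1},
  {"wx":0,"wy":0,"wz":0,"x":2.3,"y":-8.3,"z":-12.3,"fingers":1},
  {"wx":0,"wy":0,"wz":0,"x":2.9,"y":-10.5,"z":-16.5,"fingers":1},
  {"wx":0,"wy":0,"wz":0,"x":3.5,"y":-12.7,"z":-20.8,"fingers":1},
  {"wx":0,"wy":0,"wz":0,"x":3.5,"y":-12.7,"z":-20.8,"fingers":1},
])

```text
time: 17.2
tool_pos: [0.5626, -0.0648, 0.1119]
tcp_rot: [1.009, 1.324, -1.009]
wrist_force: [2.1, 2.1, 2.0]
width: 0.167
```

```bash
python3 e.py 16 wrist scene; python3 - <<'E'
from h import *
import pickle
c=pickle.load(open("wrist16.pkl","rb"))
save(c,"w16c.png",(190,80,380,360),2.1)
save(pickle.load(open("scene16.pkl","rb")),"s16c.png",(240,130,380,265),5)
t=np.array([.54417,-.00029]);th=np.radians(-74.53);R=np.array([[np.cos(th),-np.sin(th)],[np.sin(th),np.cos(th)]])
w=cloud(c); m=((w[...,:2]-t)@R)*1000; z=w[...,2]*1000
for u in (262,285):
  print(u,[(v,*m[v,u].round(0),round(float(z[v,u]),0)) for v in range(90,330,6)])
E
```

```text
{'time': np.float64(17.3), 'q': array([-1.5840e-01,  1.8930e-01,  1.9727e+00, -1.0000e-04,  9.7930e-01,
       -4.2770e-01]), 'tool_pos': array([ 0.5626, -0.0647,  0.1122]), 'tcp_rot': array([ 1.0085,  1.3243, -1.0084]), 'wrist_force': array([3.1004, 0.5259, 1.6564]), 'width': np.float64(0.1657)}
mould xy [67.   0.6]
262 [(90, np.float64(-15.0), np.float64(-10.0), 83.0), (96, np.float64(-11.0), np.float64(-9.0), 98.0), (102, np.float64(-9.0), np.float64(-9.0), 108.0), (108, np.float64(-7.0), np.float64(-8.0), 120.0), (114, np.float64(-5.0), np.float64(-8.0), 123.0), (120, np.float64(-3.0), np.float64(-8.0), 126.0), (126, np.float64(-1.0), np.float64(-8.0), 125.0), (132, np.float64(1.0), np.float64(-8.0), 122.0), (138, np.float64(8.0), np.float64(-13.0), 50.0), (144, np.float64(11.0), np.float64(-13.0), 50.0), (150, np.float64(14.0), np.float64(-13.0), 50.0), (156, np.float64(18.0), np.float64(-13.0), 50.0), (162, np.float64(21.0), np.float64(-13.0), 49.0), (168, np.float64(24.0), np.float64(-13.0), 50.0), (174, np.float64(27.0), np.float64(-13.0), 50.0), (180, np.float64(31.0), np.fl
[... 2499 characters left out ...]
 84.0), (246, np.float64(56.0), np.float64(-1.0), 85.0), (252, np.float64(59.0), np.float64(-1.0), 85.0), (258, np.float64(62.0), np.float64(-1.0), 84.0), (264, np.float64(64.0), np.float64(-1.0), 87.0), (270, np.float64(64.0), np.float64(-1.0), 95.0), (276, np.float64(63.0), np.float64(-1.0), 101.0), (282, np.float64(62.0), np.float64(-1.0), 108.0), (288, np.float64(63.0), np.float64(-1.0), 113.0), (294, np.float64(64.0), np.float64(-1.0), 114.0), (300, np.float64(132.0), np.float64(-1.0), 8.0), (306, np.float64(137.0), np.float64(-1.0), 9.0), (312, np.float64(150.0), np.float64(-1.0), -2.0), (318, np.float64(154.0), np.float64(-1.0), -0.0), (324, np.float64(160.0), np.float64(-1.0), -1.0)]
```

View pics/w16c.png

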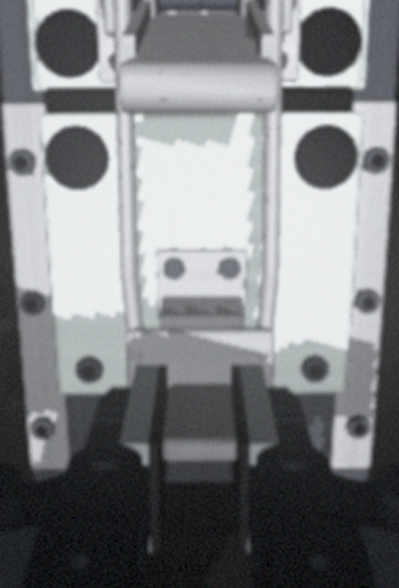

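View pics/s16c.png

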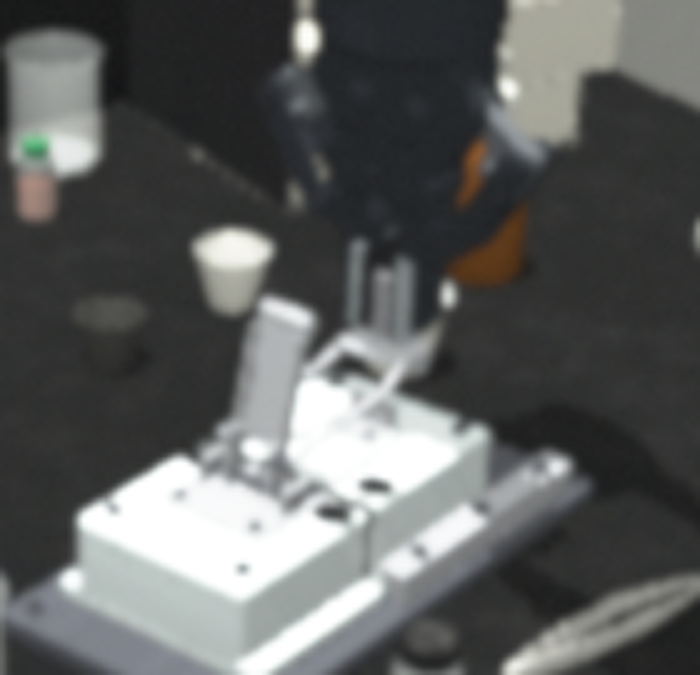

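>>> play_rows([
  {"wx":0,"wy":0,"wz":0,"x":0.1,"y":-0.4,"z":-2.2,"fingers":1},
  {"wx":0,"wy":0,"wz":0,"x":0.2,"y":-0.8,"z":-4.4,"fingers":1},
  {"wx":0,"wy":0,"wz":0,"x":0.3,"y":-1,"z":-6.7,"fingers":1},
  {"wx":0,"wy":0,"wz":0,"x":0.3,"y":-1.2,"z":-9,"fingers":1},
  {"wx":0,"wy":0,"wz":0,"x":0.4,"y":-1.4,"z":-11.5,"fingers":1},
  {"wx":0,"wy":0,"wz":0,"x":0.4,"y":-1.4,"z":-13.5,"fingers":1},
  {"wx":0,"wy":0,"wz":0,"x":0.4,"y":-1.4,"z":-13.5,"fingers":1},
])

```text
time: 18.18
tool_pos: [0.563, -0.066, 0.0986]
tcp_rot: [1.009, 1.324, -1.008]
wrist_force: [3.5, -2.8, 3.6]
width: 0.165
```

```bash
cat > k.py <<'E'
from h import *
import pickle,sys
n=sys.argv[1]
c=pickle.load(open(f"wrist{n}.pkl","rb"))
save(c,f"w{n}c.png",(190,80,380,360),2.1)
save(pickle.load(open(f"scene{n}.pkl","rb")),f"s{n}c.png",(240,130,380,265),5)
t=np.array([.54417,-.00029]);th=np.radians(-74.53);R=np.array([[np.cos(th),-np.sin(th)],[np.sin(th),np.cos(th)]])
w=cloud(c); m=((w[...,:2]-t)@R)*1000; z=w[...,2]*1000
print([(v,int(m[v,285,0]),int(z[v,285])) for v in range(60,330,5) if z[v,285]==z[v,285]])
E
python3 e.py 17 wrist scene;python3 k.py 17
```

```text
{'time': np.float64(18.275), 'q': array([-1.6050e-01,  2.0660e-01,  1.9807e+00,  2.0000e-04,  9.5400e-01,
       -4.3000e-01]), 'tool_pos': array([ 0.563 , -0.0659,  0.0987]), 'tcp_rot': array([ 1.0087,  1.3245, -1.0083]), 'wrist_force': array([ 3.0089, -2.0937,  3.06  ]), 'width': np.float64(0.1622)}
mould xy [68.2  0.6]
[(60, -27, 52), (65, -16, 125), (70, -14, 126), (75, -13, 126), (80, -12, 127), (85, -10, 126), (90, -9, 124), (100, -9, 52), (105, -7, 51), (110, -5, 51), (115, -2, 50), (120, 0, 48), (125, 1, 49), (130, 4, 49), (135, 6, 48), (140, 9, 50), (145, 11, 49), (150, 14, 49), (155, 16, 49), (160, 19, 49), (165, 21, 48), (170, 24, 50), (175, 27, 48), (180, 29, 49), (185, 32, 50), (190, 34, 49), (195, 37, 49), (200, 40, 49), (205, 42, 51), (210, 45, 50), (215, 48, 50), (220, 50, 50), (225, 53, 51), (230, 55, 54), (235, 51, 72), (240, 53, 72), (245, 56, 72), (250, 58, 73), (255, 61, 72), (260, 63, 73), (265, 63, 78), (270, 63, 83), (275, 64, 87), (280, 64, 91), (285, 65, 94), (290, 64, 99), (295, 66, 100), (300, 68, 100), (305, 129, 8), (310, 132, 9), (315, 137, 8), (320, 148, 0), (325, 153, 0)]
```

View pics/w17c.png

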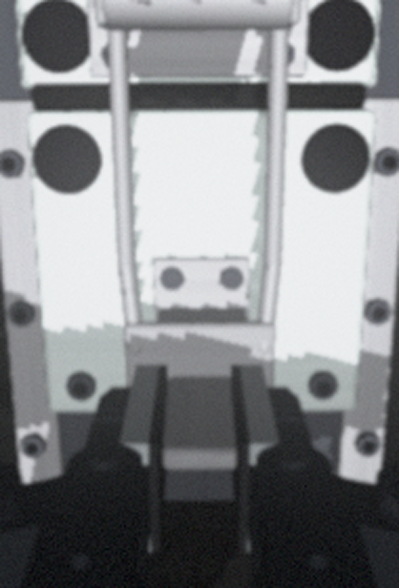

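View pics/s17c.png

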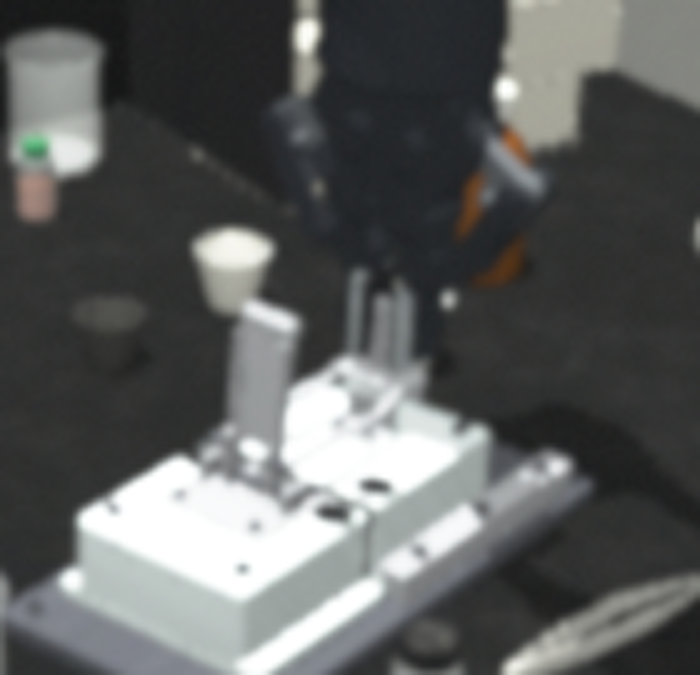

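>>> play_rows([
  {"wx":0,"wy":0,"wz":0,"x":0,"y":0,"z":-2,"fingers":1},
  {"wx":0,"wy":0,"wz":0,"x":0,"y":0,"z":-4,"fingers":1},
  {"wx":0,"wy":0,"wz":0,"x":0,"y":0,"z":-5.5,"fingers":1},
  {"wx":0,"wy":0,"wz":0,"x":0,"y":0,"z":-5.5,"fingers":1},
])

```text
time: 18.77
tool_pos: [0.5629, -0.0658, 0.0931]
tcp_rot: [1.009, 1.325, -1.008]
wrist_force: [4.8, -2.1, 3.0]
width: 0.163
```

```bash
python3 e.py 18 wrist scene;python3 k.py 18
```

```text
{'time': np.float64(18.875), 'q': array([-1.6050e-01,  2.1350e-01,  1.9843e+00,  4.0000e-04,  9.4380e-01,
       -4.3000e-01]), 'tool_pos': array([ 0.5629, -0.0658,  0.0932]), 'tcp_rot': array([ 1.0088,  1.3247, -1.0084]), 'wrist_force': array([ 4.6301, -2.5894,  2.8323]), 'width': np.float64(0.1652)}
mould xy [68.1  0.6]
[(60, -16, 126), (65, -15, 125), (70, -14, 123), (75, -17, 88), (80, -16, 74), (85, -16, 50), (90, -14, 52), (95, -12, 51), (100, -9, 51), (105, -7, 51), (110, -5, 51), (115, -3, 50), (120, 0, 49), (125, 1, 47), (130, 3, 50), (135, 6, 48), (140, 8, 49), (145, 10, 49), (150, 13, 49), (155, 15, 49), (160, 18, 49), (165, 20, 49), (170, 23, 49), (175, 25, 50), (180, 28, 49), (185, 30, 48), (190, 33, 49), (195, 35, 49), (200, 38, 49), (205, 41, 49), (210, 43, 51), (215, 46, 51), (220, 48, 50), (225, 51, 51), (230, 54, 51), (235, 50, 69), (240, 53, 67), (245, 55, 67), (250, 58, 67), (255, 61, 67), (260, 62, 69), (265, 63, 73), (270, 63, 78), (275, 63, 82), (280, 64, 85), (285, 64, 90), (290, 66, 91), (295, 65, 96), (300, 67, 96), (305, 125, 8), (310, 129, 8), (315, 133, 9), (320, 137, 8), (325, 148, 0)]
```

View pics/s18c.png

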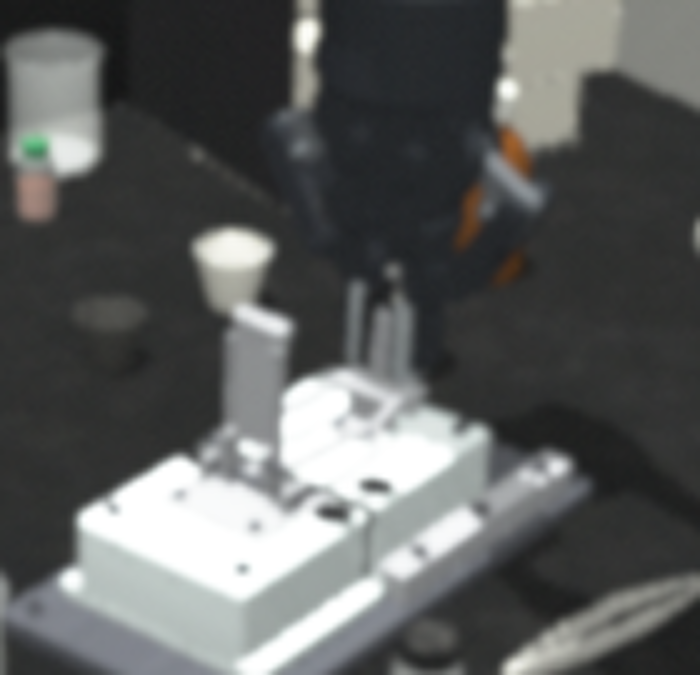

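>>> play_rows([
  {"wx":0,"wy":0,"wz":0,"x":-0.3,"y":1,"z":-0.5,"fingers":1},
  {"wx":0,"wy":0,"wz":0,"x":-0.5,"y":2,"z":-1,"fingers":1},
  {"wx":0,"wy":0,"wz":0,"x":-0.8,"y":3,"z":-1,"fingers":1},
  {"wx":0,"wy":0,"wz":0,"x":-0.8,"y":3,"z":-1,"fingers":1},
])

```text
time: 19.38
tool_pos: [0.5621, -0.0629, 0.0922]
tcp_rot: [1.009, 1.325, -1.008]
wrist_force: [4.0, -1.9, 2.6]
width: 0.17
```

>>> play_rows([
  {"wx":0,"wy":0,"wz":0,"x":-0.3,"y":1,"z":0,"fingers":1},
  {"wx":0,"wy":0,"wz":0,"x":-0.5,"y":2,"z":0,"fingers":1},
  {"wx":0,"wy":0,"wz":0,"x":-0.5,"y":2,"z":0,"fingers":1},
])

```text
time: 19.75
tool_pos: [0.5616, -0.0611, 0.092]
tcp_rot: [1.008, 1.324, -1.009]
wrist_force: [5.3, -3.2, 1.5]
width: 0.165
```

```bash
python3 e.py 19 wrist scene;python3 k.py 19
```

```text
{'time': np.float64(19.85), 'q': array([-1.5230e-01,  2.1170e-01,  1.9891e+00, -3.0000e-04,  9.4070e-01,
       -4.2160e-01]), 'tool_pos': array([ 0.5615, -0.0611,  0.092 ]), 'tcp_rot': array([ 1.0082,  1.3245, -1.0085]), 'wrist_force': array([ 5.4963, -3.2228,  1.3511]), 'width': np.float64(0.1638)}
mould xy [63.2  0.5]
[(60, -27, 84), (65, -26, 81), (70, -24, 77), (75, -23, 74), (80, -22, 58), (85, -20, 59), (90, -19, 51), (95, -16, 51), (100, -14, 51), (105, -12, 51), (110, -10, 51), (115, -8, 51), (120, -5, 50), (125, -3, 50), (130, -1, 48), (135, 1, 48), (140, 3, 49), (145, 6, 48), (150, 8, 49), (155, 10, 49), (160, 13, 49), (165, 15, 49), (170, 18, 49), (175, 20, 49), (180, 23, 49), (185, 25, 49), (190, 28, 49), (195, 30, 49), (200, 33, 49), (205, 35, 50), (210, 38, 48), (215, 41, 48), (220, 43, 51), (225, 46, 50), (230, 48, 51), (235, 45, 66), (240, 48, 67), (245, 50, 67), (250, 53, 66), (255, 56, 66), (260, 57, 68), (265, 59, 71), (270, 58, 77), (275, 58, 82), (280, 59, 85), (285, 59, 88), (290, 60, 91), (295, 60, 95), (300, 62, 95), (305, 119, 9), (310, 123, 9), (315, 127, 9), (320, 131, 9), (325, 136, 9)]
```

View pics/s19c.png

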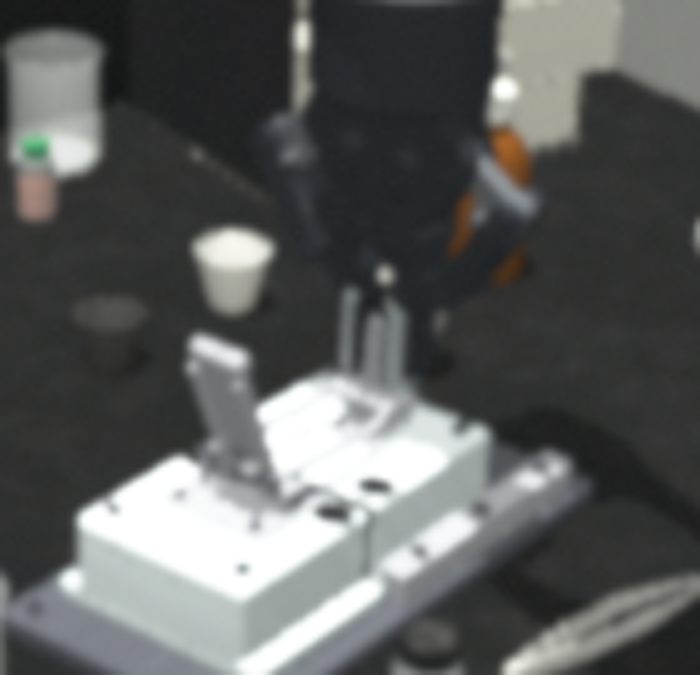

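>>> play_rows([
  {"wx":0,"wy":0,"wz":0,"x":-0.3,"y":1,"z":-0.5,"fingers":1},
  {"wx":0,"wy":0,"wz":0,"x":-0.3,"y":1,"z":-0.5,"fingers":1},
  {"wx":0,"wy":0,"wz":0,"x":-0.3,"y":1,"z":-0.5,"fingers":1},
])

```text
time: 20.23
tool_pos: [0.5615, -0.0607, 0.0918]
tcp_rot: [1.007, 1.324, -1.009]
wrist_force: [4.9, -4.1, 3.0]
width: 0.166
```

```bash
python3 e.py 20
```

```text
{'time': np.float64(20.225), 'q': array([-1.5100e-01,  2.1130e-01,  1.9898e+00, -1.4000e-03,  9.3960e-01,
       -4.1990e-01]), 'tool_pos': array([ 0.5615, -0.0607,  0.0918]), 'tcp_rot': array([ 1.0075,  1.3235, -1.0086]), 'wrist_force': array([ 4.9395, -4.097 ,  3.0117]), 'width': np.float64(0.1655)}
mould xy [62.8  0.6]
```

>>> play_rows([
  {"wx":0,"wy":0,"wz":0,"x":-0.3,"y":1,"z":-0.3,"fingers":1},
  {"wx":0,"wy":0,"wz":0,"x":-0.3,"y":1,"z":-0.3,"fingers":1},
  {"wx":0,"wy":0,"wz":0,"x":-0.3,"y":1,"z":-0.3,"fingers":1},
])

```text
time: 20.6
tool_pos: [0.5615, -0.0604, 0.0919]
tcp_rot: [1.007, 1.322, -1.009]
wrist_force: [4.2, -7.0, 4.1]
width: 0.165
```

```bash
python3 e.py 20 wrist scene;python3 k.py 20
```

```text
{'time': np.float64(20.7), 'q': array([-0.15  ,  0.2108,  1.9904, -0.0029,  0.9388, -0.4182]), 'tool_pos': array([ 0.5615, -0.0604,  0.0919]), 'tcp_rot': array([ 1.0066,  1.3223, -1.0087]), 'wrist_force': array([ 4.3306, -6.7085,  3.3311]), 'width': np.float64(0.167)}
mould xy [62.6  0.6]
[(60, -28, 80), (65, -26, 78), (70, -25, 75), (75, -23, 73), (80, -23, 57), (85, -21, 58), (90, -19, 57), (95, -17, 51), (100, -15, 50), (105, -13, 51), (110, -10, 51), (115, -8, 51), (120, -6, 51), (125, -4, 51), (130, -1, 49), (135, 0, 50), (140, 3, 48), (145, 5, 48), (150, 7, 48), (155, 10, 49), (160, 12, 49), (165, 15, 49), (170, 17, 48), (175, 19, 49), (180, 22, 48), (185, 24, 50), (190, 27, 48), (195, 30, 49), (200, 32, 49), (205, 35, 49), (210, 37, 50), (215, 40, 49), (220, 43, 50), (225, 45, 51), (230, 48, 51), (235, 45, 66), (240, 47, 66), (245, 50, 67), (250, 52, 66), (255, 55, 65), (260, 57, 68), (265, 58, 71), (270, 58, 75), (275, 58, 80), (280, 58, 84), (285, 58, 89), (290, 60, 90), (295, 60, 94), (300, 62, 94), (305, 119, 9), (310, 123, 8), (315, 126, 10), (320, 131, 9), (325, 135, 9)]
```

>>> play_rows([
  {"wx":0,"wy":0,"wz":0,"x":0,"y":0,"z":0,"fingers":0.3},
  {"wx":0,"wy":0,"wz":0,"x":0,"y":0,"z":0,"fingers":0.2},
  {"wx":0,"wy":0,"wz":0,"x":0,"y":0,"z":0,"fingers":0.2},
  {"wx":0,"wy":0,"wz":0,"x":0,"y":0,"z":10,"fingers":0.2},
  {"wx":0,"wy":0,"wz":0,"x":0,"y":0,"z":40,"fingers":0.2},
  {"wx":0,"wy":0,"wz":0,"x":0,"y":0,"z":80,"fingers":0.2},
  {"wx":0,"wy":0,"wz":0,"x":0,"y":0,"z":90,"fingers":0.2},
])

```text
time: 21.58
tool_pos: [0.5631, -0.0592, 0.1855]
tcp_rot: [1.01, 1.319, -1.005]
wrist_force: [0.6, -1.6, -0.2]
width: 0.399
```

```bash
python3 e.py 21 wrist scene;python3 k.py 21
```

```text
{'time': np.float64(21.675), 'q': array([-1.4880e-01,  1.0990e-01,  1.9189e+00,  1.0000e-04,  1.1093e+00,
       -4.1830e-01]), 'tool_pos': array([ 0.562 , -0.0591,  0.1834]), 'tcp_rot': array([ 1.0095,  1.3215, -1.0065]), 'wrist_force': array([ 0.267 , -0.1875, -0.2661]), 'width': np.float64(0.3945)}
mould xy [61.4  1.5]
[(60, -39, 103), (65, -36, 100), (70, -35, 93), (75, -32, 91), (80, -30, 85), (85, -27, 80), (90, -24, 74), (95, -22, 57), (100, -19, 57), (105, -15, 51), (110, -12, 51), (115, -8, 52), (120, -5, 51), (125, -1, 49), (130, 2, 49), (135, 5, 48), (140, 9, 49), (145, 13, 49), (150, 17, 48), (155, 21, 48), (160, 24, 48), (165, 28, 49), (170, 32, 48), (175, 36, 48), (180, 40, 48), (185, 43, 51), (190, 44, 65), (195, 48, 66), (200, 51, 67), (205, 56, 65), (210, 58, 72), (215, 58, 82), (220, 60, 89), (225, 61, 95), (230, 81, 50), (235, 102, 7), (240, 106, 9), (245, 112, 8), (250, 116, 10), (255, 121, 10), (260, 127, 9), (265, 132, 9), (270, 138, 8), (275, 149, 0), (280, 155, -1), (285, 160, 0), (290, 166, -1), (295, 172, 0), (300, 178, 0), (305, 184, 0), (310, 190, 0), (315, 196, -1), (320, 203, -1), (325, 208, 0)]
```

View pics/s21c.png

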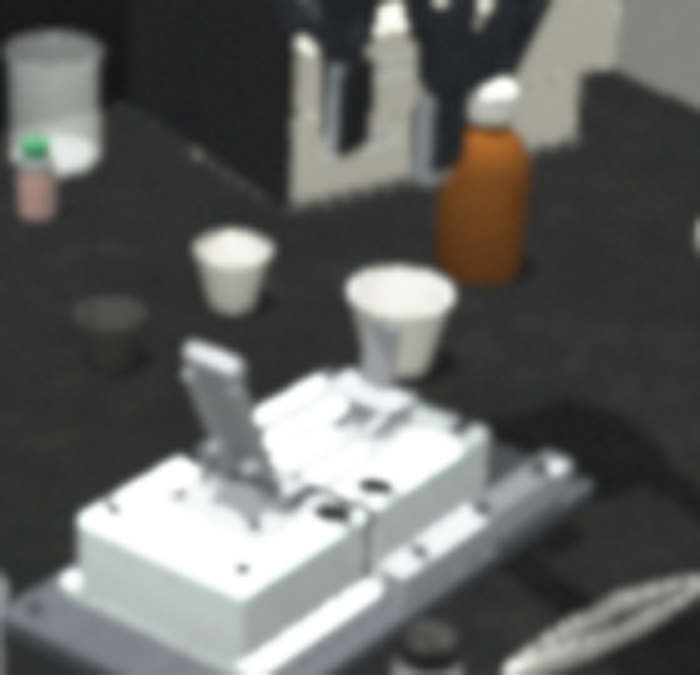

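View pics/wrist21.png

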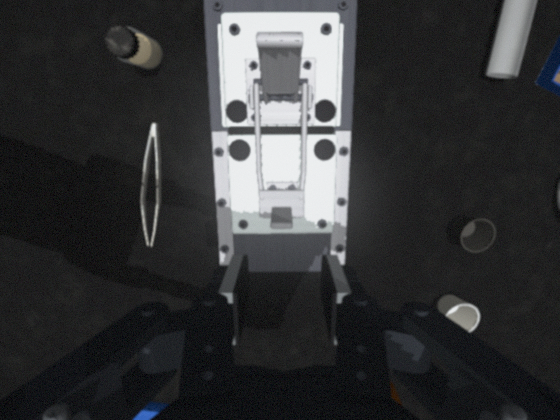

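>>> play_rows([
  {"wx":0,"wy":0,"wz":0,"x":-5.5,"y":20,"z":0,"fingers":1},
  {"wx":0,"wy":0,"wz":0,"x":-11,"y":40,"z":0,"fingers":1},
  {"wx":0,"wy":0,"wz":0,"x":-17,"y":60,"z":0,"fingers":1},
  {"wx":0,"wy":0,"wz":0,"x":-22.4,"y":79,"z":0,"fingers":1},
  {"wx":0,"wy":0,"wz":0,"x":-22.4,"y":79,"z":-25,"fingers":1},
  {"wx":0,"wy":0,"wz":0,"x":-22.4,"y":79,"z":-50,"fingers":1},
  {"wx":0,"wy":0,"wz":0,"x":-22.4,"y":79,"z":-50,"fingers":1},
  {"wx":0,"wy":0,"wz":0,"x":-22.4,"y":79,"z":-50,"fingers":1},
])

```text
time: 22.68
tool_pos: [0.5389, 0.0205, 0.1322]
tcp_rot: [1.009, 1.324, -1.008]
wrist_force: [-0.5, 0.1, -0.4]
width: -0.002
```

```bash
python3 e.py 22 wrist scene;python3 k.py 22
```

```text
{'time': np.float64(22.775), 'q': array([-0.0087,  0.1165,  2.0139, -0.    ,  1.0088, -0.2781]), 'tool_pos': array([0.5396, 0.0202, 0.1329]), 'tcp_rot': array([ 1.0094,  1.3227, -1.007 ]), 'wrist_force': array([-1.4065,  0.2312, -0.1422]), 'width': np.float64(0.0014)}
mould xy [-21.   1.]
[(60, -130, 0), (65, -126, 0), (70, -123, 0), (75, -120, 0), (80, -116, 0), (85, -113, 0), (90, -109, 0), (95, -106, 0), (100, -102, 9), (105, -99, 8), (110, -95, 8), (115, -92, 9), (120, -88, 9), (125, -85, 9), (130, -81, 8), (135, -79, 20), (140, -77, 48), (145, -75, 49), (150, -72, 49), (155, -69, 50), (160, -65, 48), (165, -63, 50), (170, -59, 50), (175, -56, 49), (180, -53, 48), (185, -50, 48), (190, -47, 52), (195, -44, 51), (200, -41, 51), (205, -38, 51), (210, -34, 51), (215, -31, 51), (220, -50, 120), (225, -49, 122), (230, -47, 123), (235, -44, 122), (240, -14, 51), (245, -10, 50), (250, -7, 52), (255, -32, 115), (260, -32, 120), (265, -32, 124), (270, -32, 130), (275, -33, 135), (280, -32, 138), (285, -32, 141), (290, -32, 146), (295, -31, 147), (300, -29, 147), (305, -26, 146), (310, -24, 146), (315, -23, 147), (320, -20, 147), (325, -18, 147)]
```

View pics/s22c.png

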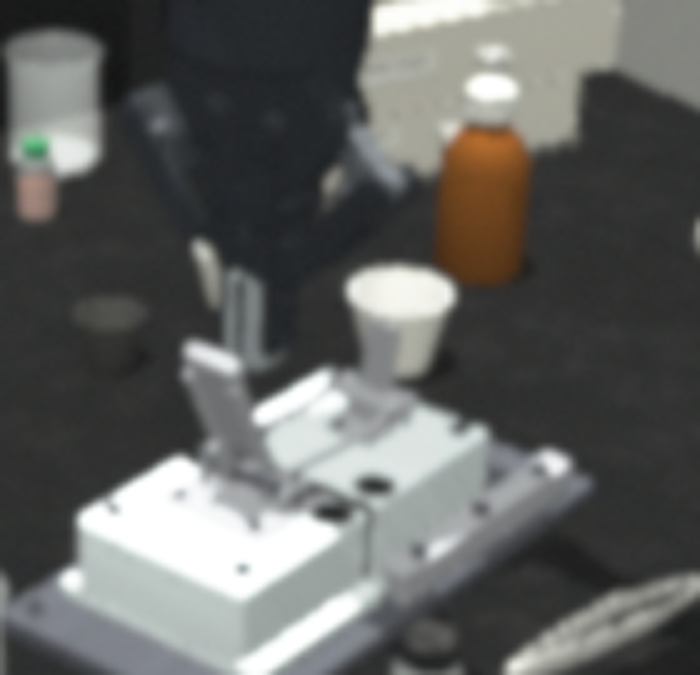

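View pics/wrist22.png

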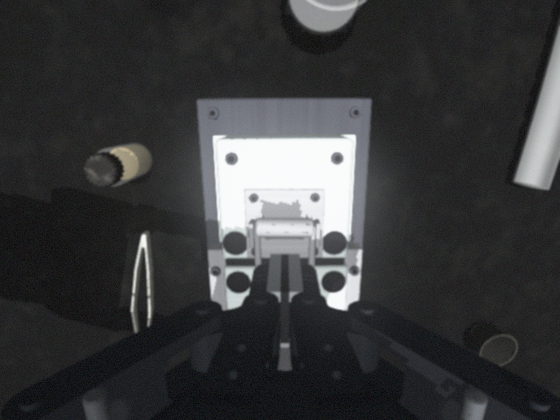

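>>> play_rows([
  {"wx":0,"wy":0,"wz":0,"x":-1.5,"y":5.5,"z":-0.5,"fingers":1},
  {"wx":0,"wy":0,"wz":0,"x":-3,"y":10.5,"z":-2,"fingers":1},
  {"wx":0,"wy":0,"wz":0,"x":-4.3,"y":15.4,"z":-4.2,"fingers":1},
  {"wx":0,"wy":0,"wz":0,"x":-5,"y":17.8,"z":-5.5,"fingers":1},
  {"wx":0,"wy":0,"wz":0,"x":-5.6,"y":20.1,"z":-7,"fingers":1},
  {"wx":0,"wy":0,"wz":0,"x":-5.6,"y":20.1,"z":-7,"fingers":1},
])

```text
time: 23.52
tool_pos: [0.5329, 0.0403, 0.1243]
tcp_rot: [1.009, 1.325, -1.008]
wrist_force: [0.5, -0.7, 1.0]
width: -0.002
```

```bash
python3 e.py 23 wrist scene;python3 k.py 23 >/dev/null
```

```text
{'time': np.float64(23.625), 'q': array([ 2.8500e-02,  1.1790e-01,  2.0305e+00,  1.0000e-04,  9.9370e-01,
       -2.4080e-01]), 'tool_pos': array([0.5327, 0.0401, 0.1242]), 'tcp_rot': array([ 1.0084,  1.3251, -1.0089]), 'wrist_force': array([-0.0599, -0.205 ,  0.5464]), 'width': np.float64(-0.0013)}
mould xy [-42.   -0.3]
```

View pics/s23c.png

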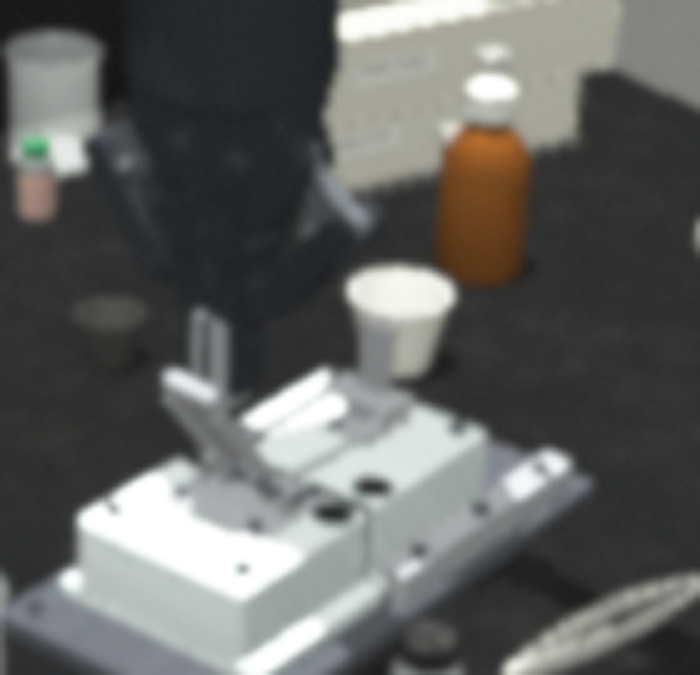

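>>> play_rows([
  {"wx":0,"wy":0,"wz":0,"x":-0.6,"y":2.2,"z":-1.6,"fingers":1},
  {"wx":0,"wy":0,"wz":0,"x":-1.2,"y":4.4,"z":-3.3,"fingers":1},
  {"wx":0,"wy":0,"wz":0,"x":-1.8,"y":6.4,"z":-5.2,"fingers":1},
  {"wx":0,"wy":0,"wz":0,"x":-2.3,"y":8.4,"z":-7.1,"fingers":1},
  {"wx":0,"wy":0,"wz":0,"x":-2.8,"y":10.3,"z":-9.2,"fingers":1},
  {"wx":0,"wy":0,"wz":0,"x":-3.3,"y":12.1,"z":-11.3,"fingers":1},
  {"wx":0,"wy":0,"wz":0,"x":-3.3,"y":12.1,"z":-11.3,"fingers":1},
])

```text
time: 24.5
tool_pos: [0.5294, 0.0525, 0.1128]
tcp_rot: [1.009, 1.325, -1.009]
wrist_force: [0.6, -0.1, 0.0]
width: -0.001
```

```bash
python3 e.py 24 wrist scene;python3 k.py 24 >/dev/null
```

```text
{'time': np.float64(24.6), 'q': array([ 5.1700e-02,  1.2770e-01,  2.0436e+00,  4.0000e-04,  9.7080e-01,
       -2.1780e-01]), 'tool_pos': array([0.5294, 0.0524, 0.1129]), 'tcp_rot': array([ 1.0086,  1.3252, -1.0087]), 'wrist_force': array([0.8081, 0.491 , 0.2013]), 'width': np.float64(0.0015)}
mould xy [-54.7  -0.2]
```

View pics/s24c.png

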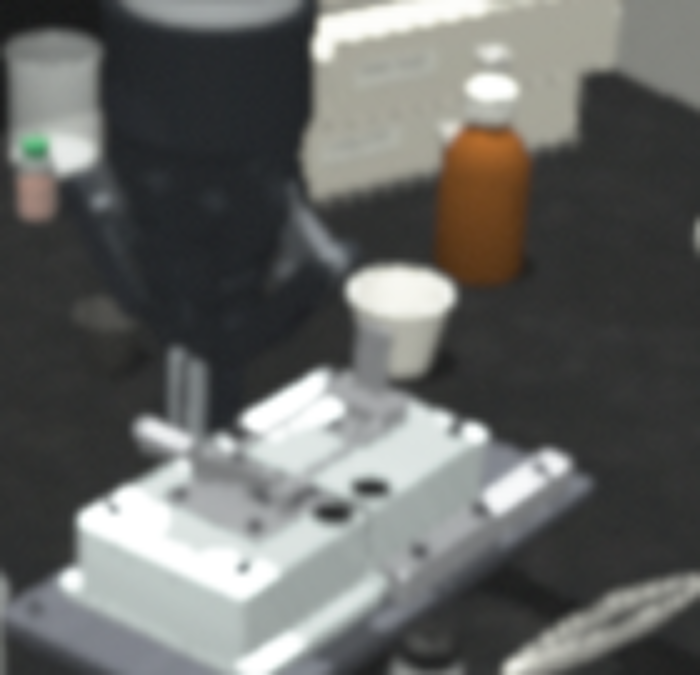

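>>> play_rows([
  {"wx":0,"wy":0,"wz":0,"x":-0.5,"y":1.6,"z":-2.2,"fingers":1},
  {"wx":0,"wy":0,"wz":0,"x":-0.9,"y":3.2,"z":-4.5,"fingers":1},
  {"wx":0,"wy":0,"wz":0,"x":-1.3,"y":4.7,"z":-6.9,"fingers":1},
  {"wx":0,"wy":0,"wz":0,"x":-1.7,"y":6.1,"z":-9.3,"fingers":1},
  {"wx":0,"wy":0,"wz":0,"x":-2,"y":7.2,"z":-11.9,"fingers":1},
  {"wx":0,"wy":0,"wz":0,"x":-2.3,"y":8.3,"z":-14.4,"fingers":1},
  {"wx":0,"wy":0,"wz":0,"x":-2.3,"y":8.3,"z":-14.4,"fingers":1},
])

```text
time: 25.48
tool_pos: [0.527, 0.0607, 0.0984]
tcp_rot: [1.008, 1.325, -1.009]
wrist_force: [-0.3, 0.1, -0.0]
width: -0.003
```

```bash
python3 e.py 25 wrist scene;python3 k.py 25 >/dev/null
```

```text
{'time': np.float64(25.575), 'q': array([ 6.7400e-02,  1.4340e-01,  2.0564e+00,  2.0000e-04,  9.4220e-01,
       -2.0200e-01]), 'tool_pos': array([0.5272, 0.0606, 0.0986]), 'tcp_rot': array([ 1.0085,  1.3251, -1.0088]), 'wrist_force': array([ 0.0596, -0.5744,  0.4718]), 'width': np.float64(0.0036)}
mould xy [-63.2  -0.1]
```

View pics/s25c.png

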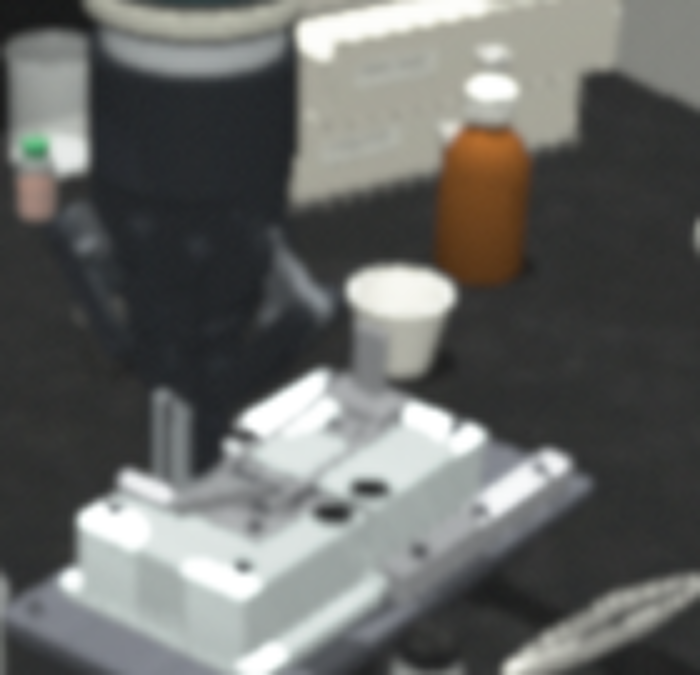

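View pics/wrist25.png

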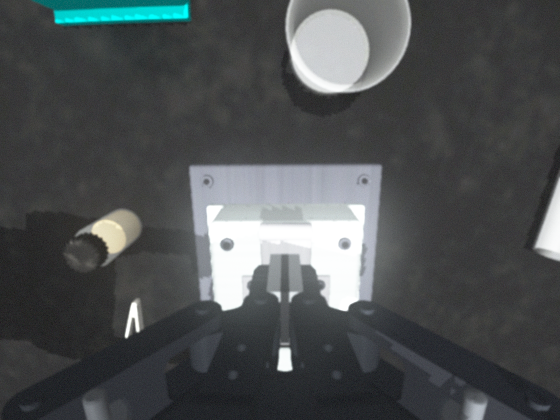

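>>> play_rows([
  {"wx":0,"wy":0,"wz":0,"x":-0.3,"y":0.9,"z":-2.6,"fingers":1},
  {"wx":0,"wy":0,"wz":0,"x":-0.5,"y":1.8,"z":-5.3,"fingers":1},
  {"wx":0,"wy":0,"wz":0,"x":-0.7,"y":2.5,"z":-8,"fingers":1},
  {"wx":0,"wy":0,"wz":0,"x":-0.9,"y":3.1,"z":-10.7,"fingers":1},
  {"wx":0,"wy":0,"wz":0,"x":-1,"y":3.5,"z":-13,"fingers":1},
  {"wx":0,"wy":0,"wz":0,"x":-1.1,"y":3.8,"z":-15,"fingers":1},
  {"wx":0,"wy":0,"wz":0,"x":-1.1,"y":3.8,"z":-15,"fingers":1},
])

```text
time: 26.45
tool_pos: [0.5262, 0.0643, 0.084]
tcp_rot: [1.008, 1.325, -1.009]
wrist_force: [-1.2, -0.7, 2.9]
width: 0.005
```

```bash
python3 e.py 26
```

```text
{'time': np.float64(26.45), 'q': array([ 7.460e-02,  1.618e-01,  2.067e+00, -1.000e-04,  9.131e-01,
       -1.946e-01]), 'tool_pos': array([0.5262, 0.0643, 0.084 ]), 'tcp_rot': array([ 1.0083,  1.3248, -1.0088]), 'wrist_force': array([-1.1804, -0.7457,  2.9443]), 'width': np.float64(0.0052)}
mould xy [-67.   -0.1]
```

>>> play_rows([
  {"wx":0,"wy":0,"wz":0,"x":0,"y":0,"z":-1.5,"fingers":1},
  {"wx":0,"wy":0,"wz":0,"x":0,"y":0,"z":-2.5,"fingers":1},
  {"wx":0,"wy":0,"wz":0,"x":0,"y":0,"z":-2.5,"fingers":1},
])

```text
time: 26.82
tool_pos: [0.5263, 0.0643, 0.0837]
tcp_rot: [1.008, 1.325, -1.009]
wrist_force: [-8.4, -0.6, 18.4]
width: 0.001
```

```bash
python3 e.py 27
```

```text
{'time': np.float64(26.825), 'q': array([ 0.0747,  0.1626,  2.0668, -0.    ,  0.9125, -0.1947]), 'tool_pos': array([0.5263, 0.0643, 0.0837]), 'tcp_rot': array([ 1.0083,  1.325 , -1.0088]), 'wrist_force': array([-8.4484, -0.595 , 18.4154]), 'width': np.float64(0.0005)}
mould xy [-67.1   0. ]
```

>>> play_rows([
  {"wx":0,"wy":0,"wz":0,"x":0,"y":0,"z":10,"fingers":1},
  {"wx":0,"wy":0,"wz":0,"x":0,"y":0,"z":50,"fingers":1},
  {"wx":0,"wy":0,"wz":0,"x":10,"y":-38,"z":100,"fingers":1},
  {"wx":0,"wy":0,"wz":0,"x":21,"y":-77,"z":140,"fingers":1},
  {"wx":0,"wy":0,"wz":0,"x":29,"y":-106,"z":160,"fingers":1},
  {"wx":0,"wy":0,"wz":0,"x":29,"y":-106,"z":160,"fingers":1},
  {"wx":0,"wy":0,"wz":0,"x":29,"y":-106,"z":160,"fingers":1},
])

```text
time: 27.7
tool_pos: [0.5544, -0.0412, 0.2401]
tcp_rot: [1.009, 1.326, -1.01]
wrist_force: [-0.9, 0.3, 0.1]
width: -0.001
```

```bash
python3 e.py 28 wrist scene top; python3 - <<'E'
from h import *
import pickle
c=pickle.load(open("wrist28.pkl","rb")); save(c,"w28c.png",(190,0,380,300),2)
save(pickle.load(open("scene28.pkl","rb")),"s28c.png",(230,150,370,270),5)
t=np.array([.54417,-.00029]);th=np.radians(-74.53);R=np.array([[np.cos(th),-np.sin(th)],[np.sin(th),np.cos(th)]])
w=cloud(c); m=((w[...,:2]-t)@R)*1000; z=w[...,2]*1000
print([(v,int(m[v,287,0]),round(float(z[v,287]),1)) for v in range(40,260,4) if z[v,287]==z[v,287]])
E
```

```text
{'time': np.float64(27.85), 'q': array([-1.1810e-01,  4.9900e-02,  1.8756e+00,  3.0000e-04,  1.2192e+00,
       -3.8870e-01]), 'tool_pos': array([ 0.5541, -0.0406,  0.2395]), 'tcp_rot': array([ 1.007 ,  1.328 , -1.0092]), 'wrist_force': array([ 0.9808,  0.4979, -0.1152]), 'width': np.float64(0.0014)}
mould xy [41.5 -1.2]
[(40, -88, 64.8), (44, -85, 63.6), (48, -82, 62.3), (52, -79, 61.0), (56, -76, 61.7), (60, -73, 61.5), (64, -70, 60.5), (68, -66, 62.4), (72, -63, 62.4), (76, -60, 60.1), (80, -57, 62.3), (84, -54, 61.0), (88, -51, 60.5), (92, -47, 61.8), (96, -44, 61.3), (100, -41, 63.2), (104, -37, 60.2), (108, -34, 50.8), (112, -31, 50.2), (116, -27, 50.0), (120, -24, 52.5), (124, -21, 58.9), (128, -17, 52.4), (132, -13, 51.3), (136, -10, 51.3), (140, -6, 52.2), (144, -2, 51.3), (148, 0, 49.0), (152, 4, 48.4), (156, 8, 50.6), (160, 11, 50.6), (164, 15, 49.7), (168, 19, 48.9), (172, 23, 50.4), (176, 27, 49.2), (180, 30, 49.8), (184, 34, 50.9), (188, 38, 49.0), (192, 42, 51.3), (196, 42, 64.9), (200, 46, 64.5), (204, 49, 66.7), (208, 52, 71.4), (212, 51, 87.0), (216, 52, 95.2), (220, 70, 50.6), (224, 74, 50.2), (228, 79, 49.8), (232, 98, 9.4), (236, 103, 9.0), (240, 107, 9.6), (244, 112, 9.9), (248, 116, 11.3), (252, 122, 8.9), (256, 31, 224.4)]
```

View pics/w28c.png

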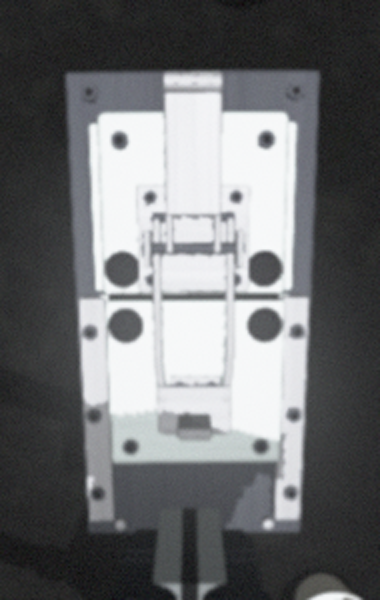

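View pics/s28c.png

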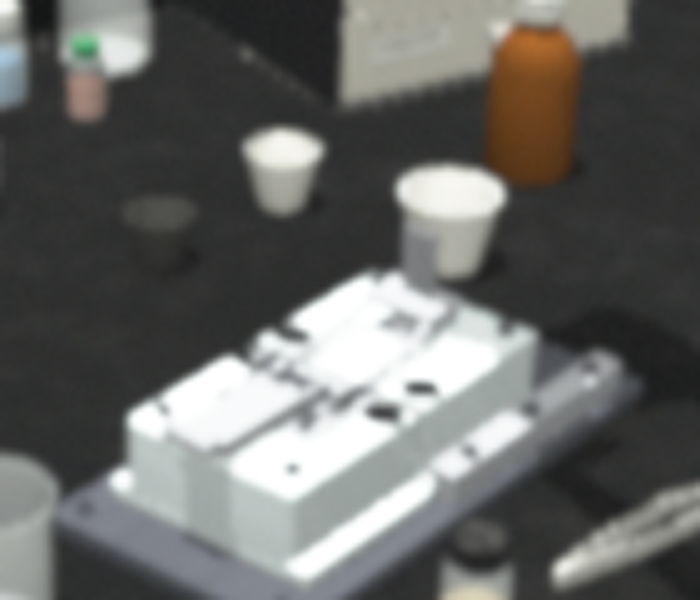

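View pics/top28.png

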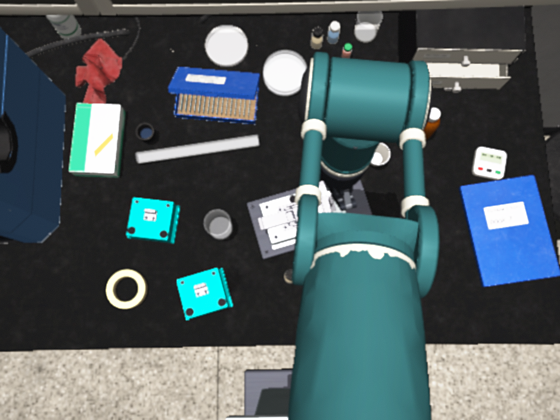

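```bash
python3 -c "
from workcell import finish_job
print(finish_job())"
```

```text
the job is handed in; nothing more can be done
None
```

The mould is closed and latched, and I handed the job in at about 28 s of the 72 s allowed. No verdict was reported.

- **Pressing on the seal:** I pushed the loose half by its outer end with shut fingers. Rail friction was about 3.5 N, and contact with the seal raised the total to about 10 N at the wrist, against the 20 N limit.
- **Hooking the claw:** I pinched the pull tab, lowered the lip over the keeper with the lever up, and drew the claw back taut. The lever was at about 1.1 rad when I let go of the tab.
- **Closing the lever:** I pushed the handle along its arc to its stop. The force was about 3 N on reaching the stop, then about 20 N on one last check press (limit 35 N). Then I backed the arm well clear.

**Last checks:** The wrist depth reads a level handle at z 61–62 mm, so the lever is flat at its stop. The gap between the halves has closed from about 5 mm to about 2 mm by eye. The claw lip sits at the keeper, about 57 mm along the rails, and the wrist force is back near zero. The look-alikes are where they started. The bystanders I could see have not moved, though the arm hid parts of that area in the last top view.

I could not read the clamping force directly; I inferred it from the seal being squeezed. Camera and robot readings disagreed by up to about 2 mm across the mould, and I corrected for that by lining the fingers up with the tab in the wrist image.

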